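Open the detector transport case

TASK

Flip both spring clips off the edges of the detector case by pushing their thumb tabs down and outward until they snap open, then lift the clear lid straight up so that it never knocks the instrument inside. Set the lid down, not dropped, handle up and flat inside the rails of the empty lid rest, let go of it, leave both clips open, and do not displace the small things standing about.

Things in the scene. Friction and masses are not known exactly. Their poses are not given: they have to be found in the camera images.
- case: Fixed grey open-topped plastic box, 180 (its x) x 150 (its y) x 60 mm high. Origin: centre of its underside on the table; z up. A spring clip sits at the middle of each long side (clip_a on the +y side, clip_b on the -y side). Bolted inside it is the instrument (module), which stands up to 78 mm above the table inside the lid.
- module: The instrument bolted inside the case: aluminium block 85 x 60 mm with a dark lens barrel, 125 mm long in all along the case's x, top 78 mm above the table (18 mm above the case's rim, 24 mm above the lid's rib ends when seated), 12 mm below the underside of the lid's top pane. Same origin and axes as case. It must not be knocked.
- clip_a (a joint): Angle of the clip on the case's +y side, rad. 0 = closed, with its lip over the lid's edge (blocks lifting); grows as the clip swings outward and down about a hinge on the side wall, 30 mm above the table. Over-centre spring: below 0.7 rad it snaps back shut, beyond that it snaps open by itself against its stop at 1.6, where the clip lies level. Opening needs about 6 N down on the tab at first (0.11 N m at most).
- clip_b (a joint): The same for the clip on the case's -y side.
- clip_a_tab (a point): Pressing point on the upper face of clip_a's thumb tab: steel plate 40 mm wide (along x) reaching 26 mm out from the clip, 4 mm thick. Closed, the point is 71.5 mm above the table and 98 mm from the case's centre line. Axes turn with the clip: y points away from the case when closed, z up when closed; the hinge axis (along x) lies 17 mm back along -y and 41.5 mm down along -z from this point.
- clip_b_tab (a point): The same on clip_b (its y also points away from the case).
- lid: Loose lid, about 0.25 to 0.5 kg: white flange 180 x 150 x 6 mm with a clear raised cover 152 x 106 mm on it, cover top 34 mm above the flange's underside, and a black bar handle on top. Origin: centre of the flange's underside; z up, x along the handle. Seated on the case the origin is 60 mm above the table. Locating ribs reach 6 mm below the flange, with 2 mm play in the case.
- lid_grip (a point): Centre of the lid's bar handle: bar 100 mm (lid's x) x 14 mm (lid's y) x 14 mm high, top 7 mm above this point, 23 mm of free space beneath the bar to the cover between its two end posts. The point is 64 mm above the flange's underside, so 124 mm above the table when the lid is seated on the case, above the lid's centre.
- rest: Fixed lid rest: aluminium plate 226 (x) x 190 (y) mm, floor 6 mm above the table, with rails round it rising to 16 mm; 210 x 174 mm free between rails. Origin: centre of its underside, z up. A lid lying in it stands on its ribs: its handle centre is 76 mm above the table.
- post: Loose bystander: small steel post, base 31 mm dia, 45 mm high. Origin at its foot.
- pot: Loose bystander: small jar 32 mm dia, 35 mm high. Origin at its foot.
- wash: Loose bystander: white bottle 56 mm dia, 110 mm high. Origin at its foot.
- mount: Loose bystander: black lens mount 30 x 50 x 62 mm high. Origin at its foot.
- driver: Loose bystander: screwdriver with a black handle, 160 mm long, lying on the table. Origin beneath its middle, x towards its tip.
- dish: Loose bystander: steel dish 90 mm dia, 18 mm high. Origin at its foot.

How it is judged (in metres and radians):
On the way, in this order (a step that is already met when the one before it is completed fails the run):
1. both clips are flipped open while the lid still sits on the case (value of joint each of clip_a, clip_b above 1.2 rad and z of lid_grip in the frame of case below 0.13 m), for 0.2 s.
2. the lid is lifted off the case, at least 25 mm up (z of lid_grip in the frame of case above 0.149 m), for 0.1 s.
3. the lid is lowered to within 10 mm of the lid rest's floor, inside the rails, while still in the fingers (z of lid_grip in the frame of rest below 0.086 m and horizontal distance between lid_grip and rest below 0.03 m and contact force between the fingers and lid above 0.5 N), for 0.05 s.
At the end, for the whole second after the job is handed in: Both clips stand open (beyond 1.2 rad); the lid lies handle up, flat (within 0.05 rad) and at rest inside the rails of the lid rest, its handle's centre within 30 mm of the rest's centre and 71 to 79 mm above the table, long side along the rest's long side (value of joint each of clip_a, clip_b above 1.2 rad and z of lid_grip in the frame of rest between 0.071 and 0.079 m and horizontal distance between lid_grip and rest below 0.03 m and angle between lid's own z axis and vertical below 0.05 rad and angle between the x axis of lid and the x axis of rest, either way round below 0.35 rad and linear speed of lid below 0.02 m/s); the robot touches nothing.
It fails at once if the lid knocks the instrument (over 3 N) (contact force between lid and module above 3 N).
It fails at once if the robot strikes the instrument (over 3 N) (contact force between any of the fingers, the arm and module above 3 N).
It fails at once if a bystander is displaced by more than 30 mm (distance of any of post, pot, wash, mount, driver, dish from where it was at the start of the episode above 0.03 m).
It also fails if it takes over 72 s, if anything falls off the work surface, if the arm or the gripper's body presses on something with over 40 N, if the wrist force passes 120 N, or if a joint passes its speed limit or range.

ROBOT

A 7-joint arm with a two-finger parallel gripper is mounted at the origin on the work surface. World frame = base frame: x ahead of the robot, y to its left, z up, the work surface at z = 0. Lengths are in mm, angles in rad, forces in N, time in s.
With the tool pointing down it reaches from about 400 to 925 mm from the base axis. Payload 5.6 kg.
Tool frame: the origin (TCP) lies on the centre line of the jaws, within the pads' length; the fingertips stand 17 mm ahead of it and the grasp point (between the pads) lies 2 mm behind it; z points along the fingers, x is the direction in which the jaws open and shut, and the axes are right-handed (so a half turn about z gives the same grasp; the last joint's range is limited). The gripper opens to 85 mm and grips with 20 to 120 N. Pads are 22 mm wide; open, the fingers measure 114 mm over their backs; the gripper's body (76 mm by 85 mm) begins 54 mm behind the grasp point. The pads swing forward as they close: fully open they stand 13 mm farther back than shut.
Start: joints at [-1.202, 0.468, -0.012, 1.603, 0.006, 1.071, -0.056], TCP at [260.209, 595.651, 210.69] pointing down, gripper open.
Joint ranges: [-2.53, 2.53], [-0.31, 2.02], [-1.57, 1.55], [0.28, 2.44], [-1.29, 4.43], [0.15, 1.84], [-2.92, 2.92]. Speed limits (rad/s): [2.57, 2.57, 3.14, 3.14, 3.14, 3.14, 3.14].

INTERFACE

Orientations are given as [roll, pitch, yaw] about the fixed x, y, z axes, in that order (R = Rz(yaw) Ry(pitch) Rx(roll)).
In Python, from bench import readout, snapshot, ticket gives the robot as it stands.
- The arm moves only by the tool play_rows, never from a script. Its argument "commands" is a list of rows, each a list of 6 numbers: the shift along the tool's x, y, z each as a share of 0.15 m, from -1 to 1, then the turn, a rotation vector about the tool's x, y, z each as a share of pi/2 rad, from -1 to 1. In form: [[tx, ty, tz, rx, ry, rz], ...]. A call has 1 to 5 rows; each row is the pose to reach, as a shift and turn from the pose commanded when the call began, along the tool's axes at that moment; what a row does not reach only later rows make up. A row lasts 1/10 s, in which the tool goes at most 50 mm and 8.59 degrees, less where a joint would pass 70% of its speed; a pose out of reach is approached as far as the arm can. A call with a number of a shift or a turn outside -1 to 1 is refused whole. A call with a gripper value outside its range is refused whole. "fingers" is the opening, from 0 (shut) to 1 (fully open), set as the call begins (left out, the last holds). The fingers move at their own pace and stop on an object; "squeeze" is the grip in N (left out, the last holds). Time passes only in rows, so rows that repeat a pose let the fingers close. It gives the time, the measured TCP pose, the force and the opening at its end, in the units of the state.
- readout.get_state(): the state, without advancing time (a new reading comes with each control period).
- snapshot(name): name is "scene" or "top" or "wrist"; returns a dict with "color" (384x512x3 uint8, red, green, blue), "z_map" (384x512 float32, mm along the optical axis (not along the pixel's ray), 0 where there is no reading), "fx", "fy", "cx", "cy" (pixels), "R" (3x3) and "t" (3): a world point X has camera coordinates R X + t; the wrist camera has in their place "T_tool_cam" (4x4, takes a point from camera to tool coordinates, whose origin is the TCP and whose axes are the tool frame's). Camera axes: x right, y down, z forward; pixel columns grow to the right and rows downward; lengths in mm; the calibration is good to about 2 mm. A picture is of the moment at which its call begins: read the wrist's pose just before it.
- ticket.hand_in(): hands the job in, once; it reports no verdict.
The state is a dict: "time": time; "joint_positions": joint angles; "qvel": joint speeds; "effort": joint torques, N m; "eef_pos": TCP position; "eef_rot": TCP orientation; "contact_force": force on the tool from outside, world axes, zero at the start; "ft_torque": the same for the moment, N m; "opening": opening from 0.0 (shut) to 1.0 (fully open).
Only numpy, scipy, OpenCV 4.12 (cv2) and the standard library are available. Lean on these libraries where they do the work, as an engineer would, in place of code of your own. Each camera call takes 0.05 s, during which the arm holds its last target.

## Working session

There is one attempt and no reset: what is moved stays moved. The work goes in short steps, Python scripts to look and compute and a tool call to move; the robot and the scene stay as the last step left them, time stands still between calls to the robot, and variables do not carry over. Pictures are saved under pics/ and viewed, and the job is handed in when it is done.

Besides the shell and the picture viewer there is one more tool, called after ">>>" as name(argument=value, ...), one argument or row to a line, values as JSON. play_rows: Moves the arm, as the interface text tells. Its arguments: {"type":"object","properties":{"commands":{"type":"array","items":{"type":"array","items":{"type":"number"}}},"fingers":{"type":"number"},"squeeze":{"type":"number"}},"required":["commands"]}

```bash
ls; mkdir -p pics; python3 - <<'E'
from bench import readout, snapshot
import cv2,pickle
s=readout.get_state();print(s)
for n in ["scene","top"]:
    d=snapshot(n);cv2.imwrite(f"pics/{n}0.png",d["color"][:,:,::-1]);pickle.dump(d,open(n+"0.pkl","wb"));print(n,d["fx"],d["cx"],d["cy"],d["R"],d["t"])
E
```

```text
pics
{'time': 0.0, 'joint_positions': array([-1.20195789,  0.46840304, -0.01158723,  1.60361409,  0.00599188,
        1.07141266, -0.05631746]), 'qvel': array([ 9.99930759e-05,  3.93375828e-04, -4.86789897e-04,  1.76961496e-03,
       -2.41137613e-04, -1.56588413e-03, -9.35538254e-04]), 'effort': array([ 1.87246219e-04, -5.32374966e+01,  2.16180127e-02, -2.51305282e+01,
        1.14215733e-02,  7.53996283e-03, -1.53672966e-05]), 'eef_pos': array([260.02534307, 595.07448202, 209.72552451]), 'eef_rot': array([3.14146738e+00, 1.79838897e-03, 1.15885849e+00]), 'contact_force': array([-0.08108199, -0.20948287, -0.05650343]), 'ft_torque': array([-0.01207003, -0.01022787,  0.02182943]), 'opening': 1.0035515281984917}
scene 365.27551928507285 262.9540694024976 191.93734424630932 [[-0.36798055  0.92978684 -0.0093137 ]
 [ 0.71998258  0.27857952 -0.63562452]
 [-0.58840071 -0.24060316 -0.77194217]] [ 205.69789338 -336.24999522 1472.6709833 ]
top 424.16304992416116 250.4779548147373 189.002958498259 [[-0.01198766 -0.99985218  0.012325  ]
 [-0.99277084  0.01042883 -0.11957133]
 [ 0.11942512 -0.01366929 -0.99274911]] [  -2.11846064  587.3784912  1442.20059628]
```

View pics/scene0.png

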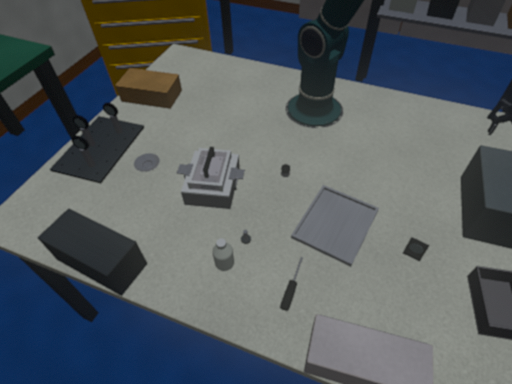

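View pics/top0.png

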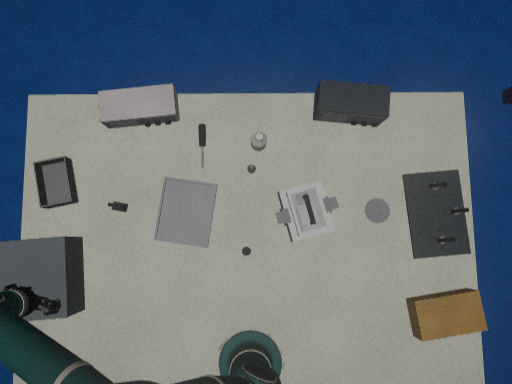

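The top view shows the case at about (307,210), with clip tabs at (283,216) and (331,204). The rest is at about (187,212), with the pot or mount items around it. I'll enlarge those areas next.

```bash
cat > h.py <<'E'
import numpy as np,pickle,cv2
def load(n): return pickle.load(open(n,"rb"))
def bp(d,u,v,z=None):
    """pixel -> world; at plane height z, or from depth"""
    r=np.array([(u-d["cx"])/d["fx"],(v-d["cy"])/d["fy"],1.0]);R=np.array(d["R"]);t=np.array(d["t"])
    if z is None: k=float(d["z_map"][int(round(v)),int(round(u))]);return R.T@(r*k-t)
    o=-R.T@t;q=R.T@r;return o+q*(z-o[2])/q[2]
def cloud(d):
    v,u=np.mgrid[0:384,0:512];Z=d["z_map"].astype(float)
    c=np.stack([(u-d["cx"])/d["fx"]*Z,(v-d["cy"])/d["fy"]*Z,Z],-1)
    W=(c-np.array(d["t"]))@np.array(d["R"]);W[Z==0]=np.nan;return W
E
python3 - <<'E'
from h import *
d=load("top0.pkl");W=cloud(d)
c=d["color"][165:260,140:400,::-1];cv2.imwrite("pics/crop0.png",cv2.resize(c,None,fx=3,fy=3,interpolation=cv2.INTER_CUBIC))
c=d["color"][170:250,265:350,::-1];cv2.imwrite("pics/crop1.png",cv2.resize(c,None,fx=7,fy=7,interpolation=cv2.INTER_CUBIC))
for n,(a,b,e,f,lo,hi) in dict(tabs=(170,250,265,350,65,78),flange=(170,250,265,350,60,70),cover=(170,250,265,350,85,100),handle=(170,250,265,350,120,140),rail=(165,260,145,225,11,22),floor=(165,260,145,225,3,9)).items():
    w=W[a:b,e:f].reshape(-1,3);w=w[(w[:,2]>lo)&(w[:,2]<hi)]
    print(n,len(w),np.round(w.mean(0)),np.round(np.median(w[:,2]),1),cv2.minAreaRect(w[:,:2].astype(np.float32)))
# blobs on table
for n,(u,v) in dict(wash=(259,139),post=(251,169),pot=(246,251),mount=(118,206),dish=(377,210),drv=(202,135),tip=(203,165),dend=(202,124)).items(): print(n,np.round(bp(d,u,v)))
E
```

```text
tabs 766 [ 505. -194.   69.] 68.7 ((507.56536865234375, -198.1077423095703), (179.67111206054688, 213.64356994628906), 14.5471773147583)
flange 786 [ 504. -194.   66.] 65.9 ((507.2650451660156, -197.08612060546875), (179.88943481445312, 210.70474243164062), 14.412018775939941)
cover 1287 [ 507. -197.   94.] 93.6 ((507.767822265625, -197.80654907226562), (152.3367156982422, 107.74336242675781), 14.509431838989258)
handle 143 [ 507. -197.  130.] 130.0 ((507.4440002441406, -197.9004364013672), (98.9878158569336, 14.543465614318848), 14.530645370483398)
rail 646 [510. 219.  15.] 14.6 ((541.3046264648438, 216.37203979492188), (190.75296020507812, 284.9090881347656), 81.1467514038086)
floor 2485 [512. 222.   6.] 5.4 ((513.8499755859375, 225.48846435546875), (280.58740234375, 333.8595275878906), 89.76372528076172)
wash [746. -38. 112.]
post [657. -11.  40.]
pot [374.   9.  33.]
mount [531. 441.  65.]
dish [ 512. -458.    0.]
drv [784. 161.  23.]
tip [678. 159.  10.]
dend [824. 161.  24.]
```

View pics/crop0.png

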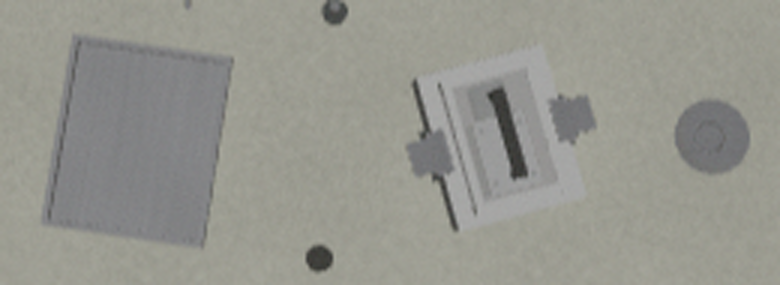

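View pics/crop1.png

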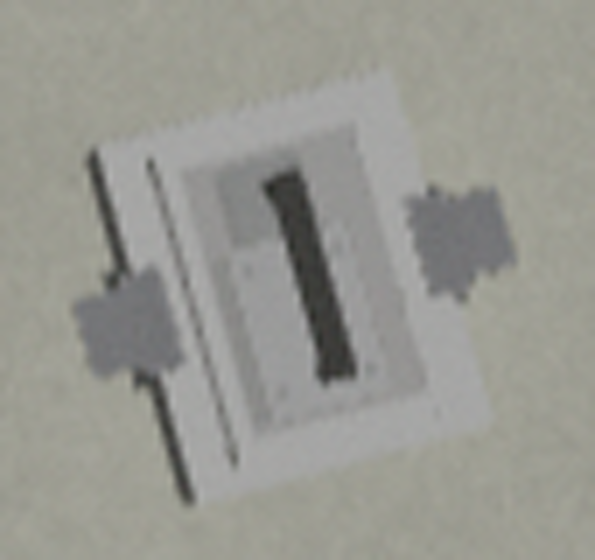

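```bash
cat >> h.py <<'E'
from scipy.spatial.transform import Rotation as Rn
def go(s,p,yaw):
    """shares for a move from the measured pose to world p, tool down with yaw"""
    R=Rn.from_euler("xyz",s["eef_rot"]);T=Rn.from_euler("xyz",[np.pi,0,yaw])
    d=R.inv().apply(np.array(p)-s["eef_pos"])/150;r=(R.inv()*T).as_rotvec()/(np.pi/2)
    return np.round(d,3),np.round(r,3)
E
python3 - <<'E'
from h import *
d=load("top0.pkl");W=cloud(d)
m=np.zeros((384,512),np.uint8)
m[170:255,150:222]=((W[170:255,150:222,2]>10)&(W[170:255,150:222,2]<20))*255
n,l,st,c=cv2.connectedComponentsWithStats(m,connectivity=8);i=1+st[1:,4].argmax();print(st[i])
w=W[l==i];print(cv2.minAreaRect(w[:,:2].astype(np.float32)),np.median(w[:,2]))
# from pixel corners of crop0 (outer top edge of rails at z=16)
P=np.array([bp(d,140+u/3-.33,165+v/3-.33,16)[:2] for u,v in [(75,35),(232,58),(204,247),(43,222)]])
print(P.round(1),P.mean(0),[np.linalg.norm(P[k]-P[k-1]).round(1) for k in range(4)],np.arctan2(*(P[0]-P[3])[::-1]),np.arctan2(*(P[1]-P[2])[::-1]))
from bench import readout
s=readout.get_state();print(go(s,[400,250,210],1.825))
E
```

```text
[161 177  56  71 344]
((512.1622314453125, 220.58663940429688), (190.15782165527344, 225.5564422607422), 81.21391296386719) 15.13197332324338
[[637.9 293.6]
 [608.7 109. ]
 [388.6 141.9]
 [419.6 327.9]] [513.68478625 218.09076154] [np.float64(221.0), np.float64(186.9), np.float64(222.5), np.float64(188.6)] -0.15569168079378634 -0.14842007081541853
(array([-1.735,  1.776,  0.002]), array([-0.   ,  0.001, -0.424]))
```

```bash
python3 - <<'E'
from h import *
d=load("top0.pkl")
for u,v in [(40,255),(60,260),(75,260),(60,300),(70,310),(40,310),(82,280)]: print(u,v,bp(d,u,v).round())
E
```

```text
40 255 [372. 654. 151.]
60 260 [356. 590. 154.]
75 260 [352. 575.  73.]
60 300 [246. 547. 244.]
70 310 [200. 562. 132.]
40 310 [229. 571. 312.]
82 280 [282. 569.  23.]
```

>>> play_rows(
  commands=[
    [-0.25, 0.22, 0, 0, 0, 0],
    [-0.5, 0.44, 0, 0, 0, -0.09],
    [-0.75, 0.66, 0, 0, 0, -0.18],
    [-1, 0.88, 0, 0, 0, -0.27],
    [-1, 0.88, 0, 0, 0, -0.36],
  ],
  fingers=0,
  squeeze=40,
)

```text
time: 0.6
eef_pos: [324.1, 398.2, 210.3]
eef_rot: [-3.141, 0.004, 1.721]
contact_force: [0.5, 0.2, 0.6]
opening: 0.146
```

```bash
cat > g.py <<'E'
import sys
from h import *
from bench import readout
s=readout.get_state()
print("t",round(s["time"],2),"p",s["eef_pos"].round(1),"rot",s["eef_rot"].round(3),"F",s["contact_force"].round(1),"op",round(s["opening"],3),"q7",s["joint_positions"][6].round(2))
a=[float(x) for x in sys.argv[1:]]
if a: print(*go(s,a[:3],a[3]))
E
python3 g.py 479.2 -88.5 150 1.825
```

```text
t 0.6 p [324.1 398.2 210.3] rot [-3.141  0.004  1.721] F [0.5 0.2 0.6] op 0.146 q7 0.75
[-3.361  0.536  0.417] [-0.     0.003 -0.066]
```

>>> play_rows(
  commands=[
    [-0.33, 0.05, 0, 0, 0, -0.066],
    [-0.66, 0.1, 0, 0, 0, -0.066],
    [-1, 0.16, 0, 0, 0, -0.066],
  ],
)

```text
time: 0.9
eef_pos: [367.1, 260.7, 210.5]
eef_rot: [-3.141, 0.0, 1.829]
contact_force: [1.0, -0.6, -0.3]
opening: -0.0
```

>>> play_rows(
  commands=[
    [-0.33, 0.02, 0, 0, 0, 0],
    [-0.66, 0.04, 0, 0, 0, 0],
    [-1, 0.06, 0, 0, 0, 0],
  ],
)

```text
time: 1.2
eef_pos: [413.7, 118.9, 210.7]
eef_rot: [3.141, -0.0, 1.828]
contact_force: [0.5, -0.1, 0.5]
opening: -0.001
```

>>> play_rows(
  commands=[
    [-0.33, 0.02, 0, 0, 0, 0],
    [-0.66, 0.04, 0, 0, 0, 0],
    [-1, 0.06, 0, 0, 0, 0],
    [-1, 0.06, 0, 0, 0, 0],
  ],
)

```text
time: 1.6
eef_pos: [461.6, -28.6, 210.9]
eef_rot: [3.141, 0.003, 1.818]
contact_force: [-0.5, 1.1, -1.0]
opening: 0.005
```

```bash
python3 g.py 479.2 -88.5 110 1.825; python3 - <<'E'
from h import *
from bench import snapshot
d=snapshot("wrist");cv2.imwrite("pics/w1.png",d["color"][:,:,::-1]);pickle.dump(d,open("w1.pkl","wb"));print(d["T_tool_cam"])
d=snapshot("scene");cv2.imwrite("pics/s1.png",cv2.resize(d["color"][100:260,130:350,::-1],None,fx=3.5,fy=3.5,interpolation=cv2.INTER_CUBIC))
E
```

```text
t 1.6 p [461.6 -28.6 210.9] rot [3.141e+00 3.000e-03 1.818e+00] F [-0.5  1.1 -1. ] op 0.005 q7 1.86
[-0.414  0.016  0.674] [ 0.     0.002 -0.005]
[[ 9.99999474e-01  3.63625829e-04  9.59051059e-04  9.25855480e-01]
 [-6.03268508e-04  9.64728039e-01  2.63247880e-01 -6.61296035e+01]
 [-8.29499719e-04 -2.63248320e-01  9.64727751e-01 -1.62539303e+02]
 [ 0.00000000e+00  0.00000000e+00  0.00000000e+00  1.00000000e+00]]
```

View pics/w1.png

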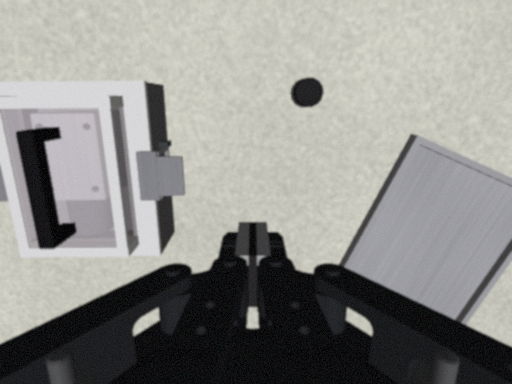

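View pics/s1.png

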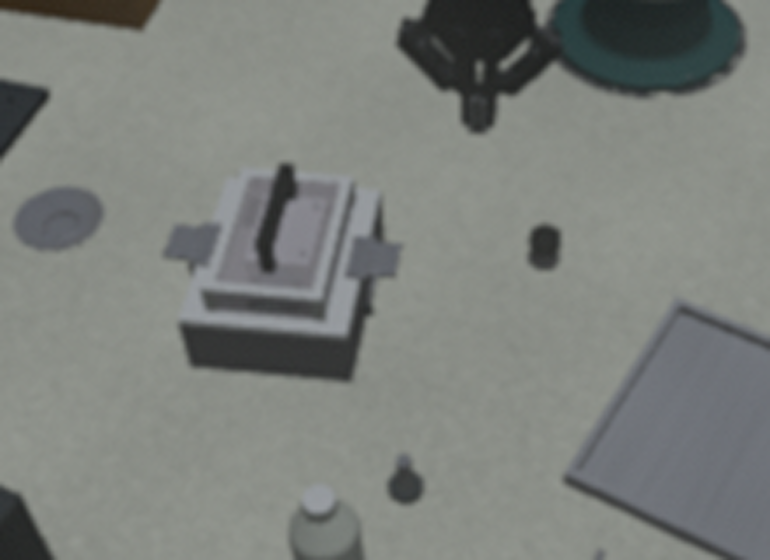

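The wrist view shows clip_a's tab at about (162–184, 155–195) and the closed fingertips at (253,230), roughly 15 mm wide. I'll check the tab's position from wrist depth.

```bash
python3 - <<'E'
from h import *
d=load("w1.pkl");p=np.array([461.6,-28.6,210.9]);R=Rn.from_euler("xyz",[3.141,.003,1.818])
Z=d["z_map"];T=np.array(d["T_tool_cam"])
v,u=np.mgrid[0:384,0:512]
c=np.stack([(u-d["cx"])/d["fx"]*Z,(v-d["cy"])/d["fy"]*Z,Z],-1)@T[:3,:3].T+T[:3,3]
W=R.apply(c.reshape(-1,3)).reshape(c.shape)+p
th=.2531;C=np.array([507.5,-197.9,0]);A=np.array([[np.cos(th),np.sin(th),0],[-np.sin(th),np.cos(th),0],[0,0,1]])
L=(W-C)@A.T
for uu,vv in [(145,175),(155,175),(165,165),(175,175),(181,190),(184,160),(160,120),(140,100)]: print(uu,vv,L[vv,uu].round(1))
m=(L[...,2]>67)&(L[...,2]<76)&(L[...,1]>80)&(L[...,1]<125)
w=L[m];print(w.min(0),w.max(0),w.mean(0))
print("tips",c[225:260,220:285][:,[10,33,55]].round()[::8].tolist())
E
```

```text
145 175 [ 3.5 70.  70.9]
155 175 [ 3.6 79.7 70.3]
165 165 [-6.4 90.4 70.2]
175 175 [ 3.5 99.8 71.2]
181 190 [ 18.9 104.8  71.3]
184 160 [ 2.2 93.4 -1.6]
160 120 [-46.9  75.4  23.2]
140 100 [-68.2  70.4  65.7]
[-19.43385841  80.00786307  67.03886663] [ 29.66765355 107.77851124  73.49870563] [ 4.42246364 93.73411678 70.85050711]
tips [[[-27.0, 89.0, 211.0], [1.0, -11.0, -30.0], [30.0, 88.0, 211.0]], [[-9.0, -7.0, -28.0], [1.0, -11.0, -37.0], [12.0, -7.0, -28.0]], [[-9.0, -7.0, -37.0], [1.0, -10.0, -45.0], [11.0, -7.0, -36.0]], [[-8.0, -7.0, -45.0], [1.0, -10.0, -52.0], [11.0, -6.0, -43.0]], [[-7.0, -13.0, -63.0], [1.0, -66.0, -163.0], [9.0, -13.0, -64.0]]]
```

```bash
python3 g.py 480.7 -94.3 95 1.824
```

```text
t 1.7 p [460.4 -23.  210.4] rot [-3.141 -0.     1.825] F [-0.4  0.2 -0.3] op 0.002 q7 1.85
[-0.494  0.012  0.769] [-0.    -0.     0.001]
```

>>> play_rows(
  commands=[
    [-0.25, 0.01, 0, 0, 0, 0],
    [-0.49, 0.012, 0.2, 0, 0, 0],
    [-0.494, 0.012, 0.5, 0, 0, 0],
    [-0.494, 0.012, 0.77, 0, 0, 0],
    [-0.494, 0.012, 0.77, 0, 0, 0],
  ],
)

```text
time: 2.2
eef_pos: [476.7, -90.8, 90.6]
eef_rot: [-3.131, -0.004, 1.83]
contact_force: [-0.5, 0.4, 0.6]
opening: 0.001
```

```bash
python3 g.py 480.7 -94.3 88.5 1.824;python3 - <<'E'
from h import *
from bench import snapshot
d=snapshot("wrist");cv2.imwrite("pics/w2.png",d["color"][:,:,::-1])
E
```

```text
t 2.2 p [476.7 -90.8  90.6] rot [-3.131 -0.004  1.83 ] F [-0.5  0.4  0.6] op 0.001 q7 2.11
[-0.029  0.02   0.014] [-0.007 -0.003  0.004]
```

View pics/w2.png

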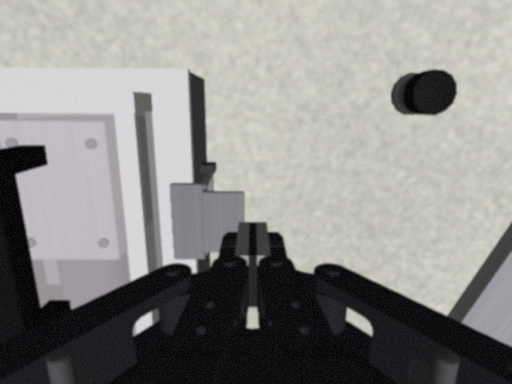

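```bash
python3 g.py 480.7 -94.3 95 1.824;python3 - <<'E'
from h import *
from bench import snapshot
d=snapshot("wrist");cv2.imwrite("pics/w3.png",cv2.resize(d["color"][160:290,150:350,::-1],None,fx=4,fy=4))
E
```

```text
t 2.25 p [479.1 -91.3  93.4] rot [-3.136e+00 -2.000e-03  1.830e+00] F [1.  0.5 0.3] op 0.002 q7 2.11
[-0.022  0.005 -0.011] [-0.004 -0.002  0.004]
```

View pics/w3.png

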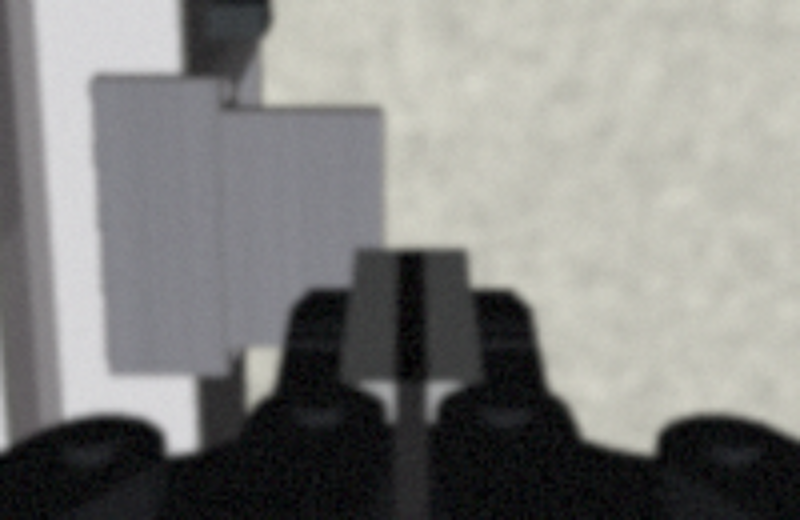

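```bash
python3 - <<'E'
from h import *
from bench import snapshot,readout
s=readout.get_state();print(s["eef_pos"].round(1),s["eef_rot"].round(3))
d=snapshot("wrist");pickle.dump(d,open("w4.pkl","wb"))
Z=d["z_map"];T=np.array(d["T_tool_cam"]);v,u=np.mgrid[0:384,0:512]
c=np.stack([(u-d["cx"])/d["fx"]*Z,(v-d["cy"])/d["fy"]*Z,Z],-1)@T[:3,:3].T+T[:3,3]
print(d["fx"],d["fy"],d["cx"],d["cy"])
for uu,vv in [(243,224),(243,235),(243,250),(262,224),(262,235),(262,250),(210,190),(240,190),(244,200),(210,240),(247,190),(210,187),(185,200)]: print(uu,vv,c[vv,uu].round(1),Z[vv,uu])
E
```

```text
[481.  -91.8  95.4] [-3.14e+00 -1.00e-03  1.83e+00]
314.45027529300717 314.45027529300717 252.291203114373 185.26771917437853
243 224 [ -3.2 -10.6 -27.1] 145.21709
243 235 [ -2.9 -10.8 -39.8] 132.96695
243 250 [ -2.5 -10.4 -52.6] 120.723976
262 224 [  5.5 -10.9 -27.8] 144.49957
262 235 [  5.1 -11.  -40.2] 132.58559
262 250 [  4.8 -10.5 -52.8] 120.52141
210 190 [-25.  -12.1  24.3] 194.4644
240 190 [ -6.5 -11.9  24.9] 195.10773
244 200 [-4.1 -5.7 24.1] 195.91595
210 240 [-26.3  21.9  25. ] 204.0273
247 190 [ -2.2 -11.7  25.7] 195.9137
210 187 [-24.9 -14.1  24. ] 193.6534
185 200 [-41.1  -5.2  25.5] 197.3893
```

```bash
python3 - <<'E'
from h import *
from bench import snapshot,readout
s=readout.get_state();p=s["eef_pos"];print(p.round(1))
d=snapshot("scene");pickle.dump(d,open("s2.pkl","wb"));W=cloud(d)
cv2.imwrite("pics/s2.png",cv2.resize(d["color"][110:230,160:290,::-1],None,fx=6,fy=6,interpolation=cv2.INTER_CUBIC)[:600])
m=(np.hypot(W[...,0]-p[0],W[...,1]-p[1])<60)
for lo in range(60,260,10):
    k=m&(W[...,2]>lo)&(W[...,2]<=lo+10)&(d["color"].sum(-1)<150)
    if k.any(): print(lo,k.sum(),W[k].mean(0).round(),np.argwhere(k).mean(0).round())
# where TCP tip should project
for z in [0,17]:
    X=p-[0,0,z];c=np.array(d["R"])@X+d["t"];print(z,d["fx"]*c[0]/c[2]+d["cx"],d["fy"]*c[1]/c[2]+d["cy"])
E
```

```text
[482.2 -92.1  96.5]
120 1 [491. -91. 126.] [163. 243.]
130 9 [489. -94. 134.] [160. 242.]
140 6 [490. -91. 147.] [158. 243.]
150 6 [489. -86. 158.] [155. 244.]
160 35 [490. -93. 166.] [153. 242.]
170 72 [489. -96. 174.] [151. 241.]
180 52 [493. -95. 186.] [149. 240.]
190 63 [494. -94. 195.] [147. 240.]
200 77 [494. -94. 205.] [144. 240.]
210 77 [493. -87. 215.] [142. 242.]
220 69 [494. -90. 224.] [140. 241.]
230 23 [486. -68. 234.] [137. 249.]
240 20 [511. -83. 248.] [137. 240.]
250 65 [509. -78. 255.] [136. 242.]
0 244.2092058246951 167.4881900218314
17 244.47347322929298 171.20040164367066
```

View pics/s2.png

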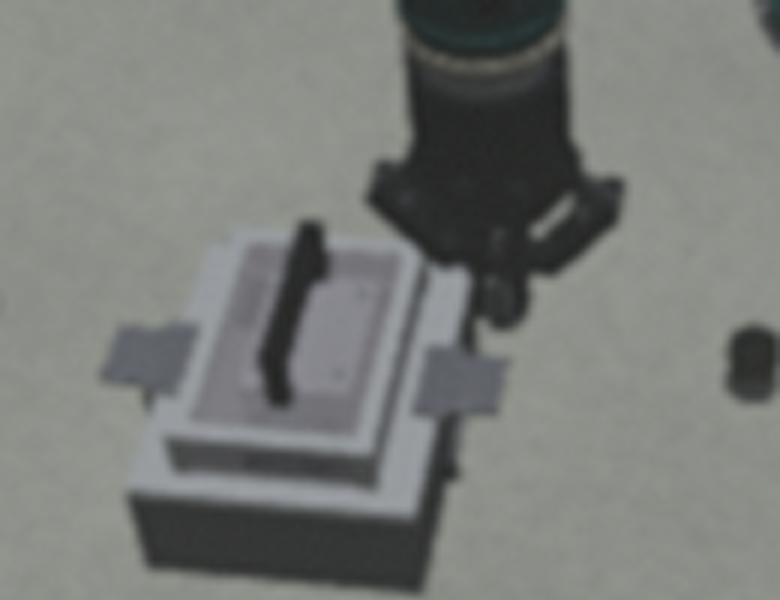

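The scene view shows the fingertip at crop (500,325), which is world z ≈ 124. The wrist depth agrees, so the visible tips sit about 27 mm behind the TCP, not 17 mm ahead of it as stated. I'll find the real contact height slowly, watching the force.

>>> play_rows(
  commands=[
    [-0.037, 0.04, 0, 0, 0, 0],
    [-0.037, 0.04, 0.02, 0, 0, 0],
    [-0.037, 0.04, 0.04, 0, 0, 0],
    [-0.037, 0.04, 0.04, 0, 0, 0],
  ],
)

```text
time: 2.8
eef_pos: [488.2, -96.9, 89.1]
eef_rot: [-3.141, -0.0, 1.828]
contact_force: [-0.5, -0.2, 0.7]
opening: -0.0
```

>>> play_rows(
  commands=[
    [0, 0, 0.01, 0, 0, 0],
    [0, 0, 0.02, 0, 0, 0],
    [0, 0, 0.03, 0, 0, 0],
    [0, 0, 0.03, 0, 0, 0],
  ],
)

```text
time: 3.2
eef_pos: [488.2, -96.9, 84.4]
eef_rot: [-3.141, -0.0, 1.828]
contact_force: [0.1, 0.1, -0.5]
opening: -0.001
```

```bash
python3 g.py;python3 - <<'E'
from h import *
from bench import snapshot
d=snapshot("wrist");cv2.imwrite("pics/w5.png",cv2.resize(d["color"][160:290,150:350,::-1],None,fx=4,fy=4))
E
```

```text
t 3.2 p [488.2 -96.9  84.4] rot [-3.141 -0.     1.828] F [ 0.1  0.1 -0.5] op -0.001 q7 2.13
```

View pics/w5.png

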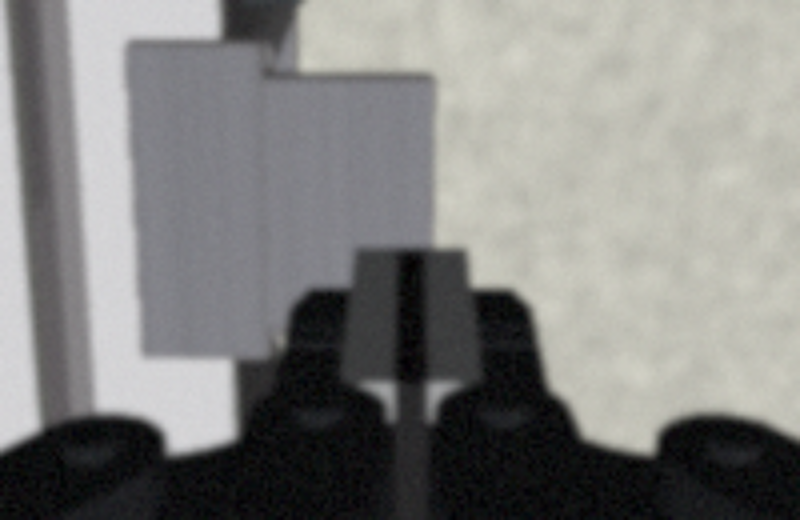

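The tab spans (265–434, 75–350) in this crop and the pads' inner edge is at 355. There is no contact at TCP 84, which confirms the tips are higher than stated. I'll descend further.

>>> play_rows(
  commands=[
    [0, 0, 0.06, 0, 0, 0],
    [0, 0, 0.12, 0, 0, 0],
    [0, 0, 0.17, 0, 0, 0],
    [0, 0, 0.2, 0, 0, 0],
    [0, 0, 0.2, 0, 0, 0],
  ],
)

```text
time: 3.75
eef_pos: [487.7, -96.9, 53.7]
eef_rot: [-3.14, -0.001, 1.828]
contact_force: [0.1, -0.3, 0.1]
opening: 0.001
```

```bash
python3 g.py;python3 - <<'E'
from h import *
from bench import snapshot
d=snapshot("wrist");cv2.imwrite("pics/w6.png",cv2.resize(d["color"][160:290,150:350,::-1],None,fx=4,fy=4))
d=snapshot("scene");cv2.imwrite("pics/s3.png",cv2.resize(d["color"][110:230,160:290,::-1],None,fx=6,fy=6,interpolation=cv2.INTER_CUBIC)[:600])
E
```

```text
t 3.75 p [487.7 -96.9  53.7] rot [-3.140e+00 -1.000e-03  1.828e+00] F [ 0.1 -0.3  0.1] op 0.001 q7 2.15
```

View pics/w6.png

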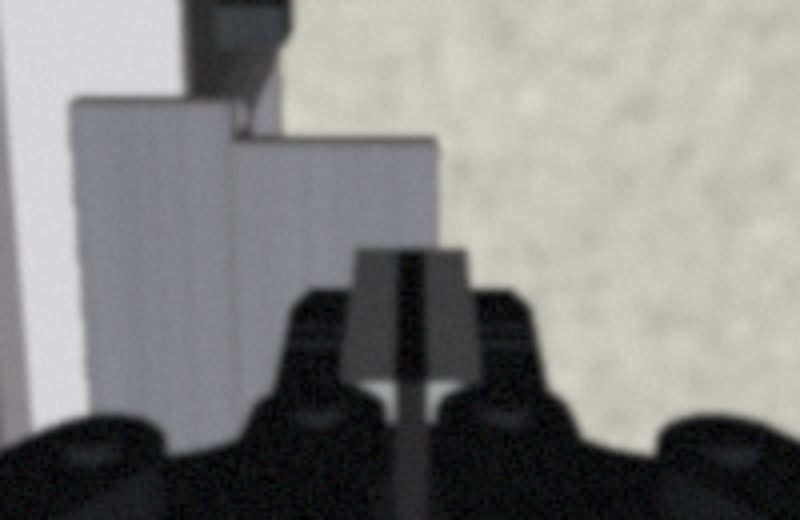

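View pics/s3.png

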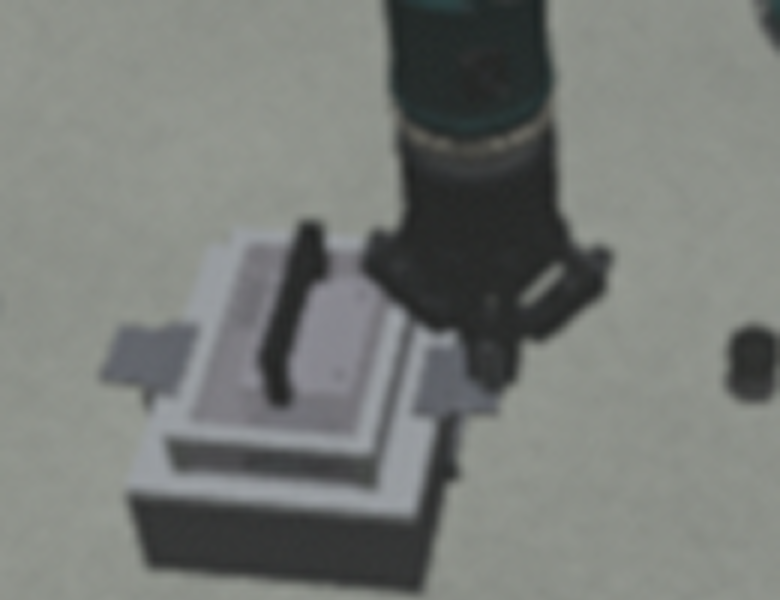

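The tips are about 8 mm above the tab at crop (490,385). The closed linkage's side knob at (380,245) reaches over the lid cover, so I'll turn the tool 90° and the knobs will lie along the case's long side instead.

>>> play_rows(
  commands=[
    [0, 0, -0.15, 0, 0, 0.05],
    [0, 0, -0.15, 0, 0, 0.14],
    [0, 0, -0.15, 0, 0, 0.23],
    [0, 0, -0.15, 0, 0, 0.32],
    [0, 0, -0.15, 0, 0, 0.4],
  ],
)

```text
time: 4.35
eef_pos: [488.8, -96.9, 77.7]
eef_rot: [3.141, -0.001, 1.194]
contact_force: [-0.8, -0.6, -0.7]
opening: 0.001
```

>>> play_rows(
  commands=[
    [0, 0, 0, 0, 0, 0.09],
    [0, 0, 0, 0, 0, 0.18],
    [0, 0, 0, 0, 0, 0.27],
    [0, 0, 0, 0, 0, 0.36],
    [0, 0, 0, 0, 0, 0.45],
  ],
)

```text
time: 4.85
eef_pos: [488.8, -96.9, 77.6]
eef_rot: [3.141, -0.001, 0.487]
contact_force: [0.6, 0.5, 0.4]
opening: -0.001
```

```bash
cat >> g.py <<'E'
th=.2531;q=s["eef_pos"][:2]-[507.5,-197.9]
print("case xy",(np.cos(th)*q[0]+np.sin(th)*q[1]).round(1),(-np.sin(th)*q[0]+np.cos(th)*q[1]).round(1))
E
python3 g.py 480.9 -91.4 73 .2535
```

```text
t 4.85 p [488.8 -96.9  77.6] rot [ 3.141e+00 -1.000e-03  4.870e-01] F [0.6 0.5 0.4] op -0.001 q7 1.02
[-0.029 -0.057  0.031] [ 0.    -0.001  0.149]
case xy 7.2 102.5
```

>>> play_rows(
  commands=[
    [-0.017, -0.049, 0, 0, 0, 0.08],
    [-0.017, -0.049, 0, 0, 0, 0.149],
    [-0.017, -0.049, 0.07, 0, 0, 0.149],
    [-0.017, -0.049, 0.137, 0, 0, 0.149],
    [-0.017, -0.049, 0.137, 0, 0, 0.149],
  ],
)

```text
time: 5.35
eef_pos: [481.6, -91.5, 55.1]
eef_rot: [-3.141, 0.002, 0.261]
contact_force: [-0.0, 0.5, 0.3]
opening: -0.003
```

```bash
python3 g.py;python3 - <<'E'
from h import *
from bench import snapshot
d=snapshot("wrist");cv2.imwrite("pics/w7.png",d["color"][:,:,::-1]);pickle.dump(d,open("w7.pkl","wb"))
Z=d["z_map"];T=np.array(d["T_tool_cam"]);v,u=np.mgrid[0:384,0:512]
c=np.stack([(u-d["cx"])/d["fx"]*Z,(v-d["cy"])/d["fy"]*Z,Z],-1)@T[:3,:3].T+T[:3,3]
for uu,vv in [(243,224),(262,224),(200,215),(220,215),(290,215),(252,200)]: print(uu,vv,c[vv,uu].round(1))
E
```

```text
t 5.35 p [481.6 -91.5  55.1] rot [-3.141e+00  2.000e-03  2.610e-01] F [-0.   0.5  0.3] op -0.003 q7 0.86
case xy 1.6 109.5
243 224 [ -3.9 -11.9 -26.7]
262 224 [  4.9 -12.  -27. ]
200 215 [-38.1  14.7  55.8]
220 215 [-23.4  14.8  56.1]
290 215 [28.2 14.3 54.8]
252 200 [ 0.2  3.  55.7]
```

View pics/w7.png

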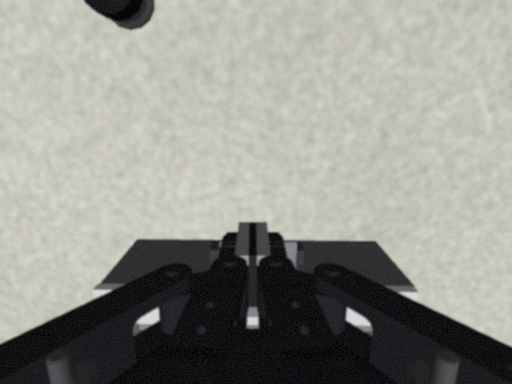

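>>> play_rows(
  commands=[
    [0, 0, 0.03, 0, 0, 0],
    [0, 0, 0.05, 0, 0, 0],
    [0, 0, 0.06, 0, 0, 0],
    [0, 0, 0.07, 0, 0, 0],
    [0, 0, 0.07, 0, 0, 0],
  ],
)

```text
time: 5.9
eef_pos: [481.7, -86.7, 47.1]
eef_rot: [-3.132, 0.001, 0.262]
contact_force: [-8.2, 12.5, 23.3]
opening: -0.002
```

```bash
python3 g.py
```

```text
t 5.9 p [481.7 -86.7  47.1] rot [-3.132e+00  1.000e-03  2.620e-01] F [-8.2 12.5 23.3] op -0.002 q7 0.87
case xy 2.8 114.1
```

```bash
python3 - <<'E'
from h import *
from bench import snapshot
d=snapshot("wrist");cv2.imwrite("pics/w8.png",cv2.resize(d["color"][180:330,150:350,::-1],None,fx=4,fy=4))
d=snapshot("scene");cv2.imwrite("pics/s4.png",cv2.resize(d["color"][110:230,160:290,::-1],None,fx=6,fy=6,interpolation=cv2.INTER_CUBIC)[:600])
E
python3 g.py
```

```text
t 6.0 p [481.7 -86.9  47.2] rot [-3.132e+00  1.000e-03  2.620e-01] F [-6.9 12.1 23.4] op 0.003 q7 0.87
case xy 2.8 114.0
```

View pics/w8.png

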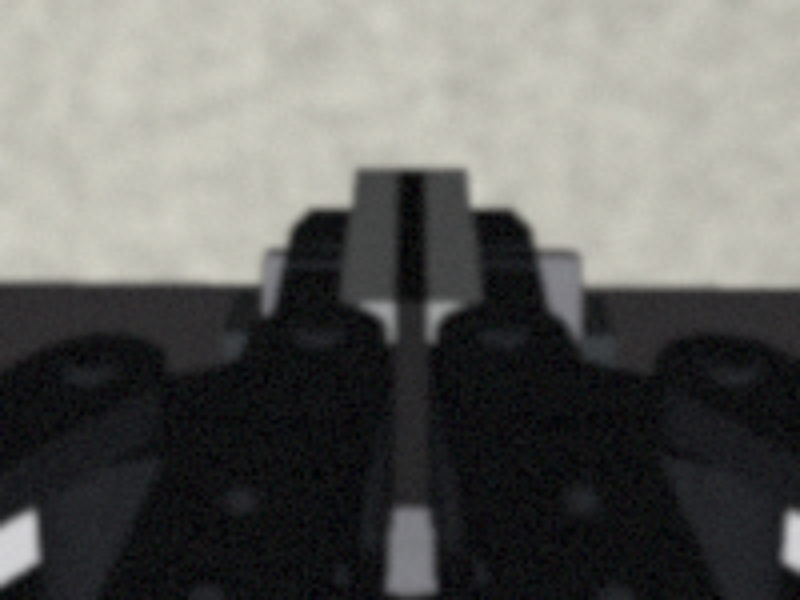

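View pics/s4.png

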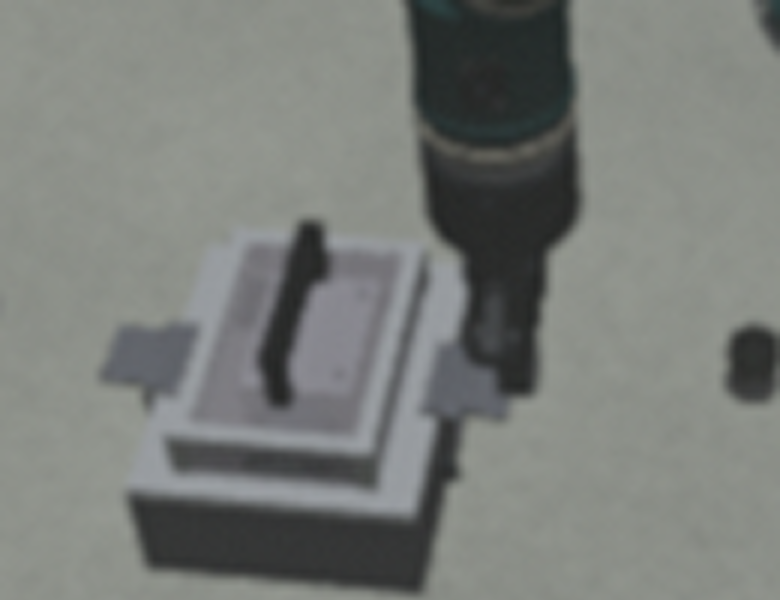

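>>> play_rows(
  commands=[
    [0, -0.03, 0.0, 0, 0, 0],
    [0, -0.06, 0.01, 0, 0, 0],
    [0, -0.08, 0.03, 0, 0, 0],
    [0, -0.08, 0.03, 0, 0, 0],
  ],
)

```text
time: 6.4
eef_pos: [479.7, -79.2, 41.4]
eef_rot: [-3.141, -0.0, 0.26]
contact_force: [0.1, 2.3, 4.9]
opening: 0.0
```

```bash
python3 g.py;python3 - <<'E'
from h import *
from bench import snapshot
d=snapshot("scene");cv2.imwrite("pics/s5.png",cv2.resize(d["color"][110:230,160:290,::-1],None,fx=6,fy=6,interpolation=cv2.INTER_CUBIC)[:600])
E
```

```text
t 6.4 p [479.7 -79.2  41.4] rot [-3.141 -0.     0.26 ] F [0.1 2.3 4.9] op 0.0 q7 0.86
case xy 2.8 121.9
```

View pics/s5.png

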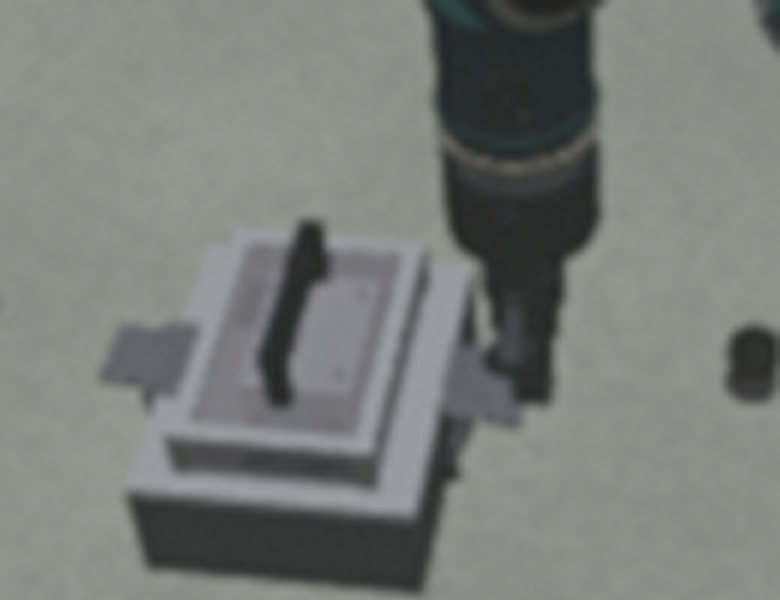

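The clip is swinging: its tab is now tilted at (480,390) in the crop, and the force is only about 5 N. I'll carry on along the arc.

>>> play_rows(
  commands=[
    [0, -0.02, 0.02, 0, 0, 0],
    [0, -0.035, 0.05, 0, 0, 0],
    [0, -0.05, 0.08, 0, 0, 0],
    [0, -0.06, 0.1, 0, 0, 0],
    [0, -0.06, 0.1, 0, 0, 0],
  ],
)

```text
time: 6.95
eef_pos: [476.9, -71.1, 25.9]
eef_rot: [3.141, 0.001, 0.26]
contact_force: [-0.1, -0.3, -0.6]
opening: 0.001
```

```bash
python3 g.py;python3 - <<'E'
from h import *
from bench import snapshot
d=snapshot("scene");cv2.imwrite("pics/s6.png",cv2.resize(d["color"][110:230,160:290,::-1],None,fx=6,fy=6,interpolation=cv2.INTER_CUBIC)[:600])
E
```

```text
t 6.95 p [476.9 -71.1  25.9] rot [3.141e+00 1.000e-03 2.600e-01] F [-0.1 -0.3 -0.6] op 0.001 q7 0.86
case xy 2.1 130.4
```

View pics/s6.png

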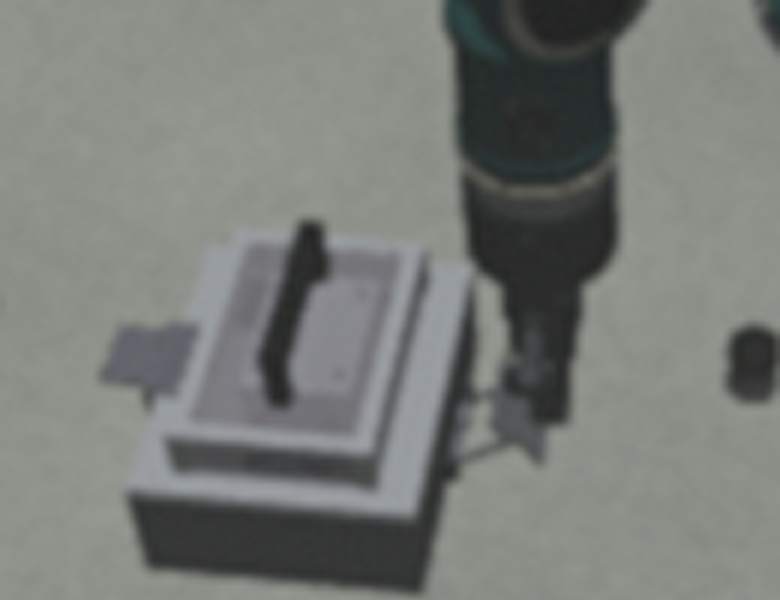

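Clip_a now lies open (tab vertical at crop (520,430)) with zero force. I'll go up and over to clip_b.

>>> play_rows(
  commands=[
    [0, 0, -0.25, 0, 0, 0],
    [0, 0, -0.5, 0, 0, 0],
    [0, 0, -0.8, 0, 0, 0],
    [0, 0.3, -0.85, 0, 0, 0],
    [0, 0.6, -0.85, 0, 0, 0],
  ],
)

```text
time: 7.5
eef_pos: [502.7, -157.8, 156.4]
eef_rot: [3.14, -0.005, 0.265]
contact_force: [0.5, 0.3, -0.1]
opening: -0.004
```

>>> play_rows(
  commands=[
    [0, 0.33, 0, 0, 0, 0],
    [0, 0.66, 0, 0, 0, 0],
    [0, 1, 0, 0, 0, 0],
    [0, 1, 0, 0, 0, 0],
    [0, 1, 0, 0, 0, 0],
  ],
)

```text
time: 8.0
eef_pos: [537.3, -306.1, 153.6]
eef_rot: [3.141, 0.002, 0.255]
contact_force: [0.9, 0.6, -0.6]
opening: -0.001
```

```bash
python3 g.py;python3 - <<'E'
from h import *
from bench import snapshot
d=snapshot("wrist");cv2.imwrite("pics/w9.png",d["color"][:,:,::-1])
d=snapshot("top");cv2.imwrite("pics/t9.png",cv2.resize(d["color"][165:255,240:360,::-1],None,fx=6,fy=6,interpolation=cv2.INTER_CUBIC));W=cloud(d)
E
python3 g.py
```

```text
t 8.0 p [ 537.3 -306.1  153.6] rot [3.141e+00 2.000e-03 2.550e-01] F [ 0.9  0.6 -0.6] op -0.001 q7 1.11
case xy 1.8 -112.3
t 8.1 p [ 538.3 -302.7  153.6] rot [-3.141e+00  1.000e-03  2.590e-01] F [-0.5  0.7  1.2] op -0.004 q7 1.11
case xy 3.6 -109.2
```

View pics/w9.png

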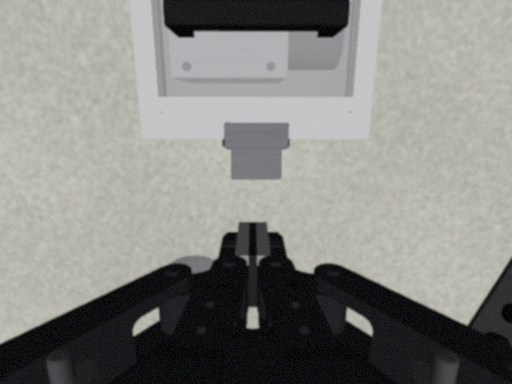

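View pics/t9.png

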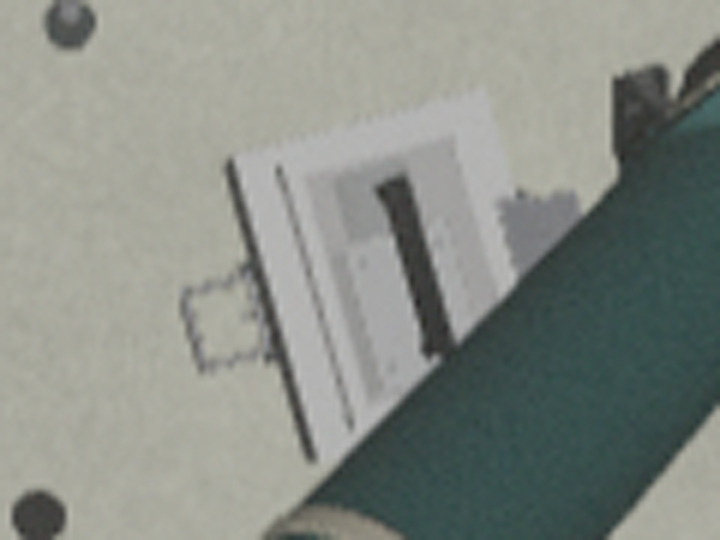

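Clip_a is confirmed open in the top view: thin arms at crop (185–265, 280–370). Clip_b's tab is centred at wrist col 257, against 253 for the tips. Descending.

>>> play_rows(
  commands=[
    [0, 0, 0.2, 0, 0, 0],
    [0, 0, 0.4, 0, 0, 0],
    [0, 0, 0.58, 0, 0, 0],
    [0, 0, 0.63, 0, 0, 0],
    [0, 0, 0.63, 0, 0, 0],
  ],
)

```text
time: 8.6
eef_pos: [538.4, -301.8, 59.0]
eef_rot: [-3.14, 0.001, 0.261]
contact_force: [-0.3, 0.1, 1.0]
opening: -0.003
```

```bash
python3 g.py; python3 - <<'E'
from h import *
from bench import snapshot
d=snapshot("wrist");cv2.imwrite("pics/w10.png",cv2.resize(d["color"][60:290,150:360,::-1],None,fx=2.6,fy=2.6))
E
python3 g.py
```

```text
t 8.6 p [ 538.4 -301.8   59. ] rot [-3.14e+00  1.00e-03  2.61e-01] F [-0.3  0.1  1. ] op -0.003 q7 1.19
case xy 3.9 -108.3
t 8.65 p [ 539.2 -302.7   60.2] rot [ 3.142 -0.     0.26 ] F [-0.1  0.8  0.8] op 0.003 q7 1.19
case xy 4.4 -109.4
```

View pics/w10.png

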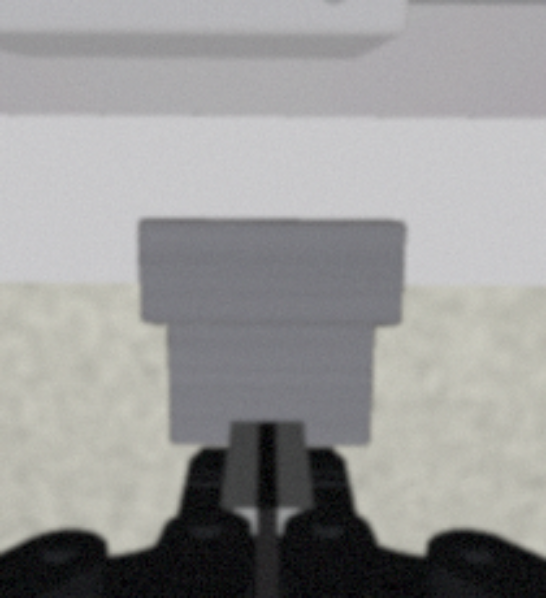

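>>> play_rows(
  commands=[
    [0, 0, 0.04, 0, 0, 0],
    [0, 0.01, 0.07, 0, 0, 0],
    [0, 0.035, 0.09, 0, 0, 0],
    [0, 0.06, 0.11, 0, 0, 0],
    [0, 0.08, 0.13, 0, 0, 0],
  ],
)

```text
time: 9.15
eef_pos: [543.1, -316.6, 41.3]
eef_rot: [3.138, -0.002, 0.259]
contact_force: [1.8, -2.4, 4.0]
opening: -0.001
```

```bash
python3 g.py; python3 - <<'E'
from h import *
from bench import snapshot
d=snapshot("wrist");cv2.imwrite("pics/w11.png",cv2.resize(d["color"][60:290,150:360,::-1],None,fx=2.6,fy=2.6))
E
python3 g.py
```

```text
t 9.15 p [ 543.1 -316.6   41.3] rot [ 3.138e+00 -2.000e-03  2.590e-01] F [ 1.8 -2.4  4. ] op -0.001 q7 1.22
case xy 4.8 -123.8
t 9.2 p [ 543.1 -317.1   40.8] rot [ 3.138e+00 -2.000e-03  2.580e-01] F [ 3.1 -3.1  5.7] op -0.0 q7 1.22
case xy 4.6 -124.3
```

View pics/w11.png

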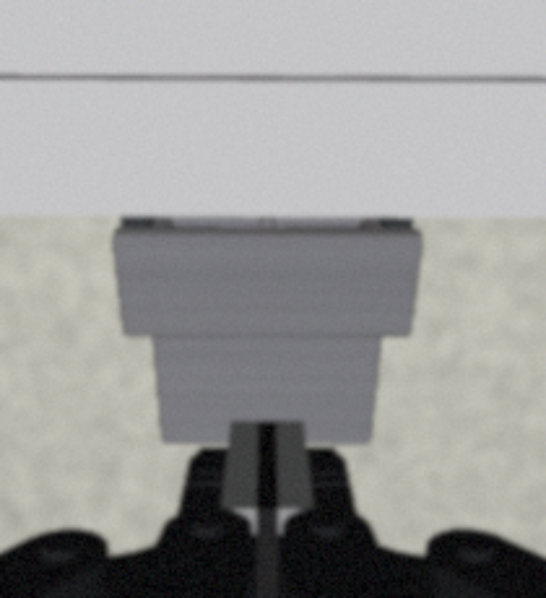

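>>> play_rows(
  commands=[
    [0, 0.01, 0.025, 0, 0, 0],
    [0, 0.025, 0.05, 0, 0, 0],
    [0, 0.04, 0.08, 0, 0, 0],
    [0, 0.05, 0.11, 0, 0, 0],
    [0, 0.05, 0.11, 0, 0, 0],
  ],
)

```text
time: 9.7
eef_pos: [545.6, -326.5, 24.7]
eef_rot: [3.133, -0.003, 0.257]
contact_force: [4.6, -7.2, 3.3]
opening: 0.001
```

```bash
python3 g.py; python3 - <<'E'
from h import *
from bench import snapshot
d=snapshot("wrist");cv2.imwrite("pics/w12.png",cv2.resize(d["color"][60:290,150:360,::-1],None,fx=2.6,fy=2.6))
E
python3 g.py
```

```text
t 9.7 p [ 545.6 -326.5   24.7] rot [ 3.133e+00 -3.000e-03  2.570e-01] F [ 4.6 -7.2  3.3] op 0.001 q7 1.23
case xy 4.7 -134.1
t 9.75 p [ 545.6 -326.5   24.9] rot [ 3.133e+00 -3.000e-03  2.570e-01] F [ 4.8 -7.6  3.1] op 0.0 q7 1.23
case xy 4.7 -134.1
```

View pics/w12.png

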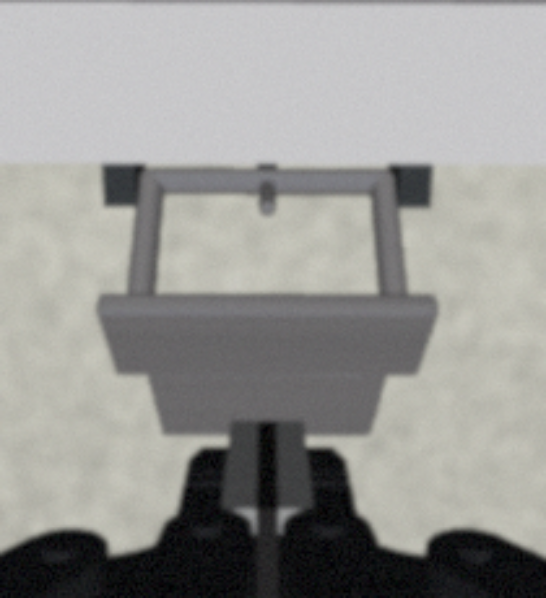

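Clip_b is past centre and resting outward against the fingers at about 8 N. I'll move outward to let it snap fully open, then rise.

>>> play_rows(
  commands=[
    [0, 0.05, 0.0, 0, 0, 0],
    [0, 0.12, 0.0, 0, 0, 0],
    [0, 0.12, 0, 0, 0, 0],
    [0, 0.12, -0.1, 0, 0, 0],
    [0, 0.12, -0.25, 0, 0, 0],
  ],
)

```text
time: 10.25
eef_pos: [547.0, -338.4, 60.5]
eef_rot: [-3.139, 0.003, 0.259]
contact_force: [0.0, -0.4, -0.5]
opening: -0.001
```

```bash
python3 g.py; python3 - <<'E'
from h import *
from bench import snapshot
d=snapshot("wrist");cv2.imwrite("pics/w13.png",d["color"][:,:,::-1])
E
python3 g.py 507.5 -197.9 200 1.824
```

```text
t 10.25 p [ 547.  -338.4   60.5] rot [-3.139e+00  3.000e-03  2.590e-01] F [ 0.  -0.4 -0.5] op -0.001 q7 1.22
case xy 3.1 -146.0
t 10.3 p [ 549.5 -340.4   65.4] rot [ 3.14e+00 -3.00e-03  2.59e-01] F [ 0.4 -1.2  1.7] op -0.0 q7 1.22
[-0.025 -0.988 -0.9  ] [ 0.002 -0.    -0.996]
case xy 5.0 -148.5
```

View pics/w13.png

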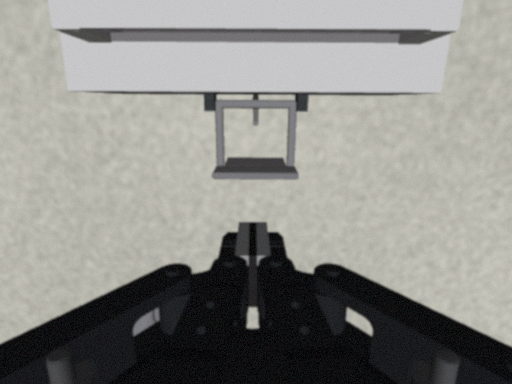

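Both clips are open: clip_b's frame is at (215–297, 100–178) and lies level. Next I'll rise, turn back and open the fingers over the handle.

>>> play_rows(
  commands=[
    [0, 0, -0.3, 0, 0, 0],
    [0, 0, -0.6, 0, 0, -0.09],
    [0, 0, -0.9, 0, 0, -0.18],
    [-0.01, -0.3, -0.9, 0, 0, -0.27],
    [-0.025, -0.6, -0.9, 0, 0, -0.36],
  ],
  fingers=1,
)

```text
time: 10.8
eef_pos: [521.7, -253.8, 198.5]
eef_rot: [3.138, -0.002, 0.828]
contact_force: [0.4, 1.4, -1.2]
opening: 0.845
```

>>> play_rows(
  commands=[
    [0, 0, 0, 0, 0, -0.09],
    [0, 0, 0, 0, 0, -0.18],
    [0, 0, 0, 0, 0, -0.27],
    [0, 0, 0, 0, 0, -0.36],
    [0, 0, 0, 0, 0, -0.45],
  ],
)

```text
time: 11.3
eef_pos: [521.4, -253.1, 197.0]
eef_rot: [3.141, -0.0, 1.537]
contact_force: [0.1, 0.2, -0.4]
opening: 1.0
```

```bash
python3 g.py 507.5 -197.9 170 1.824
```

```text
t 11.3 p [ 521.4 -253.1  197. ] rot [ 3.141 -0.     1.537] F [ 0.1  0.2 -0.4] op 1.0 q7 2.13
[ 0.365 -0.105  0.18 ] [ 0.    -0.    -0.182]
case xy -0.4 -57.0
```

>>> play_rows(
  commands=[
    [0.18, -0.05, 0, 0, 0, -0.09],
    [0.365, -0.105, 0, 0, 0, -0.182],
    [0.365, -0.105, 0.1, 0, 0, -0.182],
    [0.365, -0.105, 0.18, 0, 0, -0.182],
    [0.365, -0.105, 0.18, 0, 0, -0.182],
  ],
)

```text
time: 11.8
eef_pos: [506.8, -198.1, 168.0]
eef_rot: [-3.139, -0.001, 1.816]
contact_force: [-0.3, 1.0, -0.8]
opening: 1.002
```

```bash
python3 g.py;python3 - <<'E'
from h import *
from bench import snapshot,readout
s=readout.get_state()
d=snapshot("wrist");cv2.imwrite("pics/w14.png",d["color"][:,:,::-1]);pickle.dump(d,open("w14.pkl","wb"))
Z=d["z_map"];T=np.array(d["T_tool_cam"]);v,u=np.mgrid[0:384,0:512]
c=np.stack([(u-d["cx"])/d["fx"]*Z,(v-d["cy"])/d["fy"]*Z,Z],-1)@T[:3,:3].T+T[:3,3]
W=Rn.from_euler("xyz",s["eef_rot"]).apply(c.reshape(-1,3)).reshape(c.shape)+s["eef_pos"]
m=(abs(W[...,2]-130)<5)&(abs(c[...,0])<40)&(v<235);w=c[m];print(m.sum(),w.min(0).round(1),w.max(0).round(1),w.mean(0).round(1))
print(cv2.minAreaRect(w[:,:2].astype(np.float32)))
E
python3 g.py
```

```text
t 11.8 p [ 506.8 -198.1  168. ] rot [-3.139e+00 -1.000e-03  1.816e+00] F [-0.3  1.  -0.8] op 1.002 q7 2.3
case xy -0.8 -0.0
2095 [ -6.9 -45.2  35.3] [ 7.2 23.8 43.1] [  0.3 -12.5  37.8]
((0.12632989883422852, -10.745243072509766), (69.00008392333984, 13.625914573669434), 89.57569122314453)
t 11.85 p [ 507.4 -198.6  168.7] rot [-3.14  -0.     1.816] F [-0.1  0.8  0.3] op 1.002 q7 2.3
case xy -0.3 -0.7
```

View pics/w14.png

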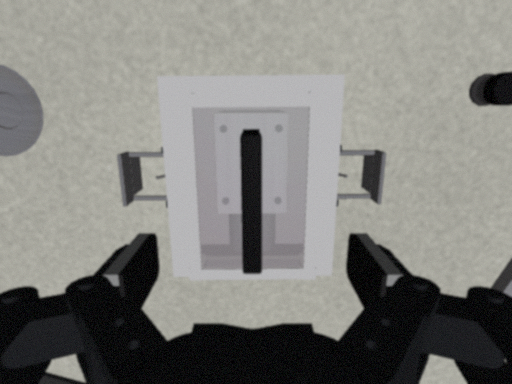

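The handle is centred between the open jaws at cols 241–262, and both clips show open. Descending around the bar.

>>> play_rows(
  commands=[
    [0, 0.01, 0.2, 0, 0, 0],
    [0, 0.013, 0.4, 0, 0, 0],
    [0, 0.013, 0.5, 0, 0, 0],
    [0, 0.013, 0.56, 0, 0, 0],
    [0, 0.013, 0.56, 0, 0, 0],
  ],
)

```text
time: 12.35
eef_pos: [509.6, -198.1, 84.6]
eef_rot: [-3.14, -0.0, 1.816]
contact_force: [-0.3, 0.2, -0.9]
opening: 0.999
```

```bash
python3 g.py;python3 - <<'E'
from h import *
from bench import snapshot,readout
d=snapshot("wrist");cv2.imwrite("pics/w15.png",d["color"][:,:,::-1])
d=snapshot("scene");cv2.imwrite("pics/s15.png",cv2.resize(d["color"][90:210,160:290,::-1],None,fx=6,fy=6,interpolation=cv2.INTER_CUBIC)[:600])
Z=d["z_map"]
E
python3 g.py
```

```text
t 12.35 p [ 509.6 -198.1   84.6] rot [-3.14  -0.     1.816] F [-0.3  0.2 -0.9] op 0.999 q7 2.36
case xy 2.0 -0.7
t 12.45 p [ 510.7 -198.3   86. ] rot [3.140e+00 1.000e-03 1.817e+00] F [-1.2  0.2 -0.5] op 1.003 q7 2.36
case xy 3.0 -1.2
```

View pics/w15.png

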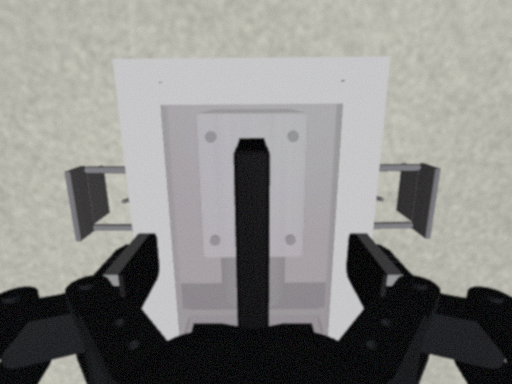

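View pics/s15.png

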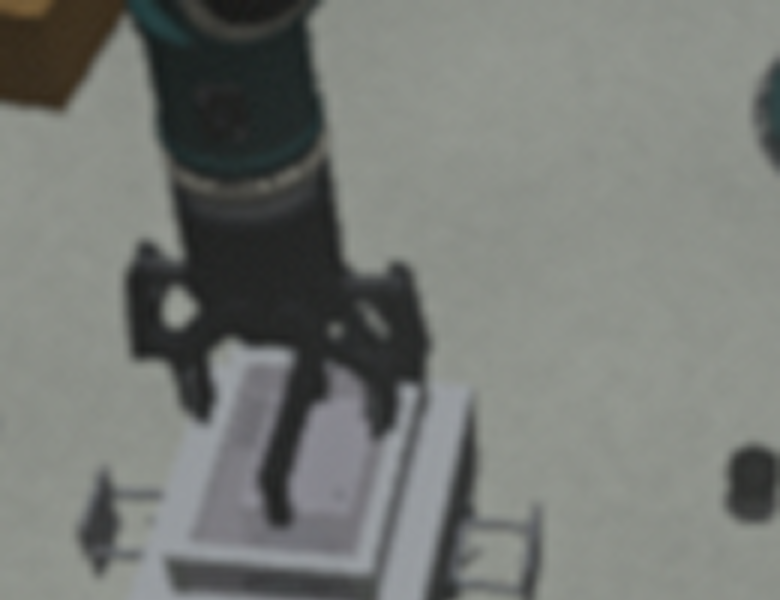

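The open fingertips straddle the bar (scene crop (205,415) and (385,430)) with zero force. I'll go 4 mm deeper and close.

>>> play_rows(
  commands=[
    [0, 0, 0.03, 0, 0, 0],
    [0, 0, 0.03, 0, 0, 0],
  ],
)

```text
time: 12.65
eef_pos: [510.2, -197.8, 81.0]
eef_rot: [3.141, 0.0, 1.817]
contact_force: [-0.3, 0.1, -0.2]
opening: 0.999
```

>>> play_rows(
  commands=[
    [0, 0, 0, 0, 0, 0],
    [0, 0, 0, 0, 0, 0],
    [0, 0, 0, 0, 0, 0],
    [0, 0, 0, 0, 0, 0],
    [0, 0, 0, 0, 0, 0],
  ],
  fingers=0,
  squeeze=50,
)

```text
time: 13.15
eef_pos: [510.1, -197.9, 80.8]
eef_rot: [3.141, 0.0, 1.817]
contact_force: [-4.8, 2.9, 4.4]
opening: 0.153
```

>>> play_rows(
  commands=[
    [0, 0, 0, 0, 0, 0],
    [0, 0, 0, 0, 0, 0],
    [0, 0, 0, 0, 0, 0],
    [0, 0, 0, 0, 0, 0],
  ],
)

```text
time: 13.55
eef_pos: [510.2, -197.9, 80.8]
eef_rot: [3.141, 0.0, 1.817]
contact_force: [-0.2, -1.2, 2.1]
opening: 0.158
```

```bash
python3 g.py;python3 - <<'E'
from h import *
from bench import snapshot,readout
d=snapshot("wrist");cv2.imwrite("pics/w16.png",d["color"][:,:,::-1])
d=snapshot("scene");cv2.imwrite("pics/s16.png",cv2.resize(d["color"][90:210,160:290,::-1],None,fx=6,fy=6,interpolation=cv2.INTER_CUBIC)[:600])
E
python3 g.py
```

```text
t 13.55 p [ 510.2 -197.9   80.8] rot [3.141 0.    1.817] F [-0.2 -1.2  2.1] op 0.158 q7 2.36
case xy 2.6 -0.7
t 13.65 p [ 510.2 -197.9   80.8] rot [3.141 0.    1.817] F [-0.  -0.3  2.2] op 0.154 q7 2.36
case xy 2.6 -0.7
```

View pics/w16.png

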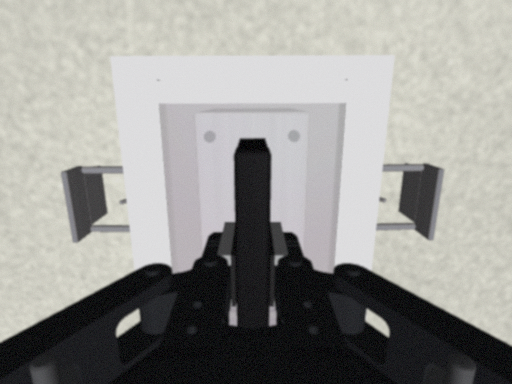

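View pics/s16.png

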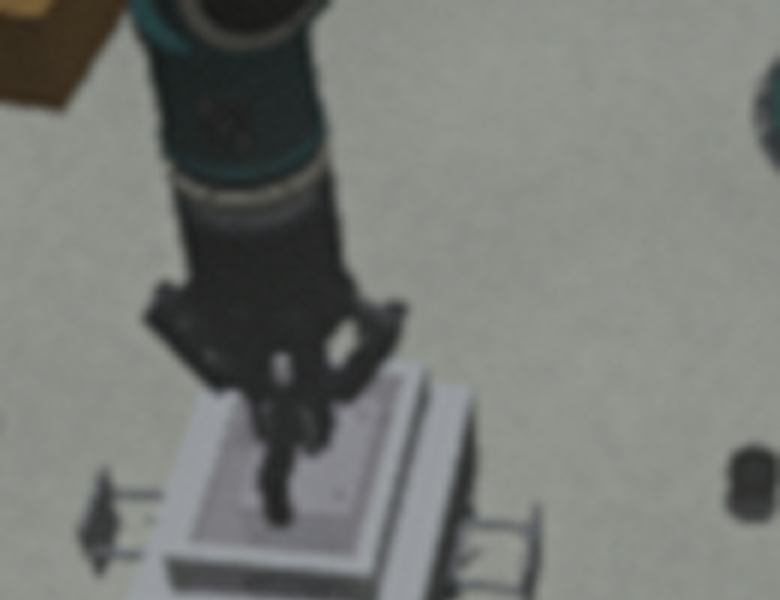

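The jaws have closed on the bar (opening 0.155, about 13 mm). I'll lift straight up slowly.

>>> play_rows(
  commands=[
    [0, 0, -0.03, 0, 0, 0],
    [0, 0, -0.06, 0, 0, 0],
    [0, 0, -0.1, 0, 0, 0],
    [0, 0, -0.14, 0, 0, 0],
    [0, 0, -0.14, 0, 0, 0],
  ],
  squeeze=70,
)

```text
time: 14.15
eef_pos: [510.5, -197.9, 102.6]
eef_rot: [3.14, 0.001, 1.817]
contact_force: [0.3, 0.8, -3.7]
opening: 0.147
```

```bash
python3 g.py;python3 - <<'E'
from h import *
from bench import snapshot,readout
d=snapshot("scene");cv2.imwrite("pics/s17.png",cv2.resize(d["color"][90:210,160:290,::-1],None,fx=6,fy=6,interpolation=cv2.INTER_CUBIC)[:600])
E
python3 g.py
```

```text
t 14.15 p [ 510.5 -197.9  102.6] rot [3.140e+00 1.000e-03 1.817e+00] F [ 0.3  0.8 -3.7] op 0.147 q7 2.35
case xy 2.9 -0.8
t 14.2 p [ 510.3 -197.8  102.2] rot [3.141 0.    1.817] F [ 0.9  0.1 -3.9] op 0.154 q7 2.35
case xy 2.7 -0.7
```

View pics/s17.png

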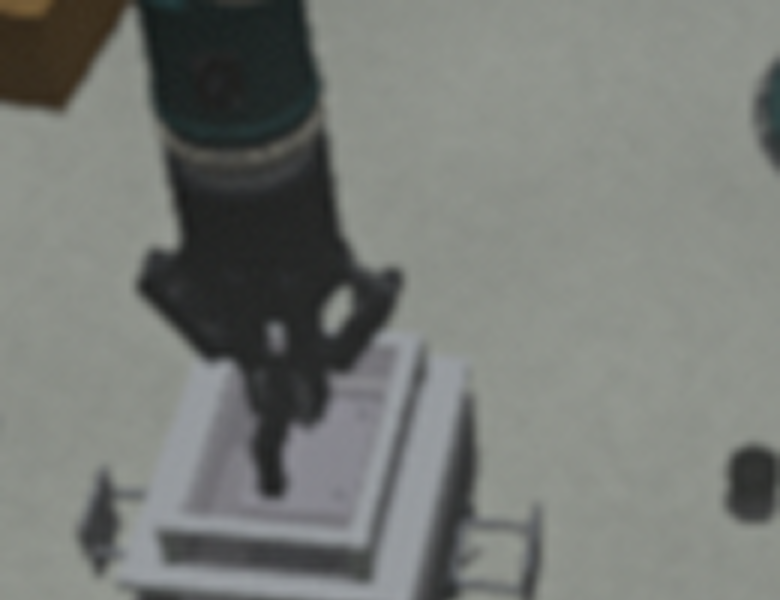

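The lid is rising level, with about 4 N of load. I'll go up to clear height and then across to the rest.

>>> play_rows(
  commands=[
    [0, 0, -0.08, 0, 0, 0],
    [0, 0, -0.18, 0, 0, 0],
    [0, 0, -0.32, 0, 0, 0],
    [0, 0, -0.48, 0, 0, 0],
    [0, 0, -0.6, 0, 0, 0],
  ],
)

```text
time: 14.7
eef_pos: [510.2, -198.1, 193.6]
eef_rot: [3.14, 0.001, 1.817]
contact_force: [0.7, 0.1, -4.1]
opening: 0.15
```

```bash
python3 g.py 512.2 220.6 190 1.418
```

```text
t 14.7 p [ 510.2 -198.1  193.6] rot [3.140e+00 1.000e-03 1.817e+00] F [ 0.7  0.1 -4.1] op 0.15 q7 2.28
[2.704 0.692 0.023] [0.001 0.    0.254]
case xy 2.6 -0.9
```

>>> play_rows(
  commands=[
    [0.12, 0.03, 0, 0, 0, 0],
    [0.34, 0.09, 0, 0, 0, 0],
    [0.56, 0.145, 0, 0, 0, 0],
    [0.78, 0.2, 0, 0, 0, 0],
    [1, 0.256, 0, 0, 0, 0],
  ],
)

```text
time: 15.2
eef_pos: [510.4, -41.8, 192.3]
eef_rot: [3.141, 0.0, 1.817]
contact_force: [0.5, 0.2, -4.7]
opening: 0.153
```

>>> play_rows(
  commands=[
    [0.22, 0.056, 0, 0, 0, 0],
    [0.44, 0.113, 0, 0, 0, 0],
    [0.66, 0.169, 0, 0, 0, 0.03],
    [0.88, 0.225, 0, 0, 0, 0.08],
    [1, 0.256, 0, 0, 0, 0.13],
  ],
)

```text
time: 15.7
eef_pos: [510.9, 115.3, 192.2]
eef_rot: [3.141, -0.001, 1.613]
contact_force: [0.0, -0.4, -4.8]
opening: 0.149
```

```bash
python3 g.py 512.2 220.6 190 1.418
```

```text
t 15.7 p [510.9 115.3 192.2] rot [ 3.141e+00 -1.000e-03  1.613e+00] F [ 0.  -0.4 -4.8] op 0.149 q7 1.43
[0.701 0.038 0.016] [ 0.    -0.001  0.124]
case xy 81.7 302.4
```

>>> play_rows(
  commands=[
    [0.2, 0.01, 0, 0, 0, 0.04],
    [0.4, 0.02, 0, 0, 0, 0.08],
    [0.58, 0.03, 0, 0, 0, 0.124],
    [0.7, 0.038, 0, 0, 0, 0.124],
    [0.7, 0.038, 0, 0, 0, 0.124],
  ],
)

```text
time: 16.2
eef_pos: [512.1, 220.3, 191.8]
eef_rot: [-3.141, -0.001, 1.424]
contact_force: [-0.9, 1.3, -3.5]
opening: 0.153
```

```bash
python3 g.py;python3 - <<'E'
from h import *
from bench import snapshot,readout
d=snapshot("scene");cv2.imwrite("pics/s18.png",cv2.resize(d["color"][90:270,230:400,::-1],None,fx=4,fy=3.3,interpolation=cv2.INTER_CUBIC)[:600])
d=snapshot("wrist");cv2.imwrite("pics/w18.png",d["color"][:,:,::-1])
E
python3 g.py 512.2 220.6 45 1.418
```

```text
t 16.2 p [512.1 220.3 191.8] rot [-3.141e+00 -1.000e-03  1.424e+00] F [-0.9  1.3 -3.5] op 0.153 q7 1.07
case xy 109.1 403.7
t 16.3 p [512.5 216.4 191.7] rot [-3.142e+00  1.000e-03  1.419e+00] F [-0.  -0.6 -4. ] op 0.152 q7 1.07
[ 0.028 -0.006  0.978] [-0.     0.001  0.001]
case xy 108.6 399.8
```

View pics/s18.png

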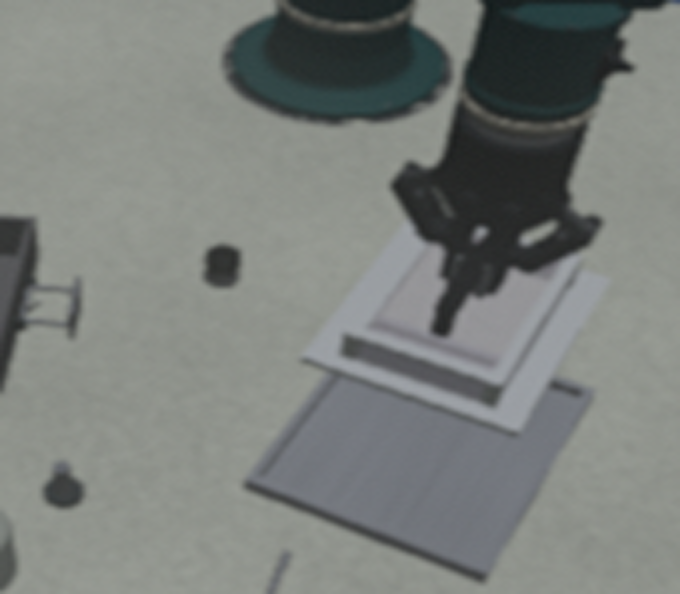

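View pics/w18.png

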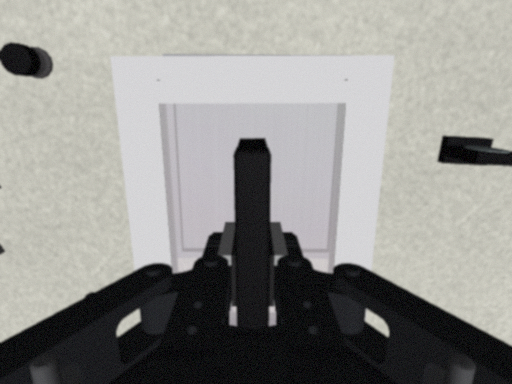

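>>> play_rows(
  commands=[
    [0.028, -0.006, 0.15, 0, 0, 0],
    [0.028, -0.006, 0.35, 0, 0, 0],
    [0.028, -0.006, 0.55, 0, 0, 0],
    [0.028, -0.006, 0.72, 0, 0, 0],
    [0.028, -0.006, 0.81, 0, 0, 0],
  ],
)

```text
time: 16.8
eef_pos: [511.5, 218.9, 68.3]
eef_rot: [-3.139, 0.003, 1.417]
contact_force: [-0.5, -0.2, -3.7]
opening: 0.152
```

>>> play_rows(
  commands=[
    [0, 0, 0, 0, 0, 0],
    [0, 0, 0, 0, 0, 0],
  ],
)

```text
time: 17.0
eef_pos: [513.3, 220.8, 71.0]
eef_rot: [3.14, -0.0, 1.417]
contact_force: [0.9, -0.3, -4.1]
opening: 0.154
```

```bash
python3 g.py;python3 - <<'E'
from h import *
from bench import snapshot,readout
s=readout.get_state()
d=snapshot("wrist");cv2.imwrite("pics/w19.png",d["color"][:,:,::-1])
Z=d["z_map"];T=np.array(d["T_tool_cam"]);v,u=np.mgrid[0:384,0:512]
c=np.stack([(u-d["cx"])/d["fx"]*Z,(v-d["cy"])/d["fy"]*Z,Z],-1)@T[:3,:3].T+T[:3,3]
W=Rn.from_euler("xyz",s["eef_rot"]).apply(c.reshape(-1,3)).reshape(c.shape)+s["eef_pos"]
m=(W[...,2]>50)&(W[...,2]<62)&(v<270);w=c[m];print("flange",w.min(0),w.max(0),np.median(W[m][:,2]))
m=(W[...,2]>11)&(W[...,2]<20)&(v<270);w=c[m];print("rail",m.sum(),w.min(0),w.max(0))
d=snapshot("scene");cv2.imwrite("pics/s19.png",cv2.resize(d["color"][90:270,230:400,::-1],None,fx=4,fy=3.3,interpolation=cv2.INTER_CUBIC)[:600])
E
python3 g.py 512.2 220.6 38 1.418
```

```text
t 17.0 p [513.3 220.8  71. ] rot [ 3.14  -0.     1.417] F [ 0.9 -0.3 -4.1] op 0.154 q7 1.13
case xy 110.5 403.9
flange [-74.5225349  -89.00352059  12.33487447] [76.75536663 36.9698515  18.47475282] 55.44304347498665
rail 6773 [ -93.55096904 -111.19022199   52.94760368] [97.55918412 61.04910794 59.92283752]
t 17.1 p [513.6 221.6  71.7] rot [ 3.139e+00 -2.000e-03  1.418e+00] F [ 0.3  0.3 -4.6] op 0.151 q7 1.13
[-0.008 -0.009  0.225] [ 0.002 -0.001 -0.   ]
case xy 111.0 404.6
```

View pics/w19.png

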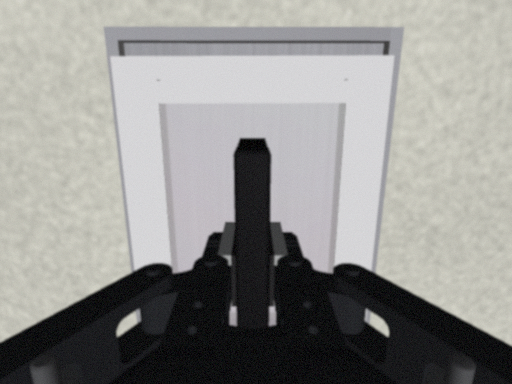

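View pics/s19.png

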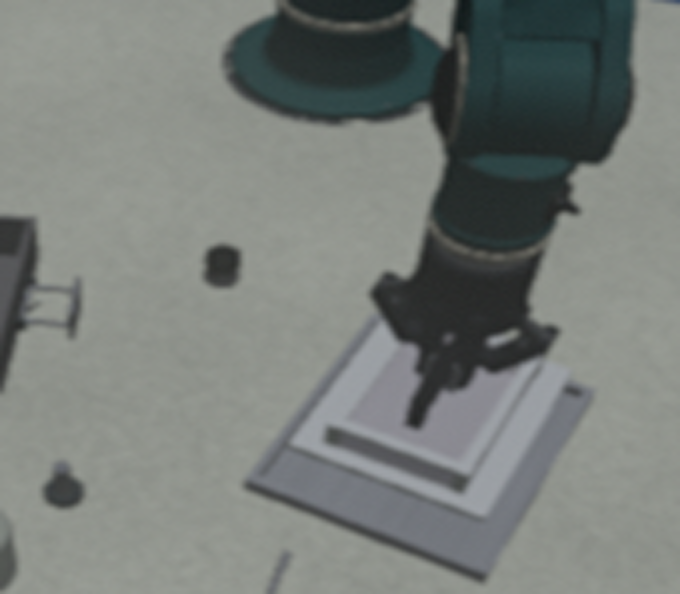

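The wrist view shows the lid centred inside the rails: 1 mm off sideways, with a near-end gap of 22 mm against 23 mm expected. Lowering.

>>> play_rows(
  commands=[
    [-0.005, -0.004, 0.08, 0, 0, 0],
    [-0.005, -0.004, 0.15, 0, 0, 0],
    [-0.005, -0.004, 0.2, 0, 0, 0],
    [-0.005, -0.004, 0.225, 0, 0, 0],
    [-0.005, -0.004, 0.235, 0, 0, 0],
  ],
)

```text
time: 17.6
eef_pos: [511.3, 220.5, 34.1]
eef_rot: [-3.141, 0.001, 1.418]
contact_force: [-0.4, -1.0, -4.2]
opening: 0.152
```

>>> play_rows(
  commands=[
    [0, 0, 0.0, 0, 0, 0],
    [0, 0, 0.007, 0, 0, 0],
    [0, 0, 0.007, 0, 0, 0],
  ],
)

```text
time: 17.9
eef_pos: [511.8, 220.8, 34.0]
eef_rot: [3.141, -0.0, 1.418]
contact_force: [-1.2, -0.4, -5.2]
opening: 0.147
```

```bash
python3 g.py
```

```text
t 17.9 p [511.8 220.8  34. ] rot [ 3.141 -0.     1.418] F [-1.2 -0.4 -5.2] op 0.147 q7 1.15
case xy 109.0 404.2
```

Still hanging free at about 1 mm up. I'll creep down to contact.

>>> play_rows(
  commands=[
    [0, 0, 0.005, 0, 0, 0],
    [0, 0, 0.01, 0, 0, 0],
    [0, 0, 0.01, 0, 0, 0],
    [0, 0, 0.01, 0, 0, 0],
  ],
)

```text
time: 18.3
eef_pos: [511.8, 220.8, 32.8]
eef_rot: [3.141, -0.0, 1.418]
contact_force: [-2.7, -1.1, 1.7]
opening: 0.152
```

```bash
python3 g.py
```

```text
t 18.3 p [511.8 220.8  32.8] rot [ 3.141 -0.     1.418] F [-2.7 -1.1  1.7] op 0.152 q7 1.15
case xy 109.0 404.3
```

The lid has touched down: the force went from −5 to +1.7 N at TCP 32.8, exactly as predicted. Releasing.

>>> play_rows(
  commands=[
    [0, 0, 0, 0, 0, 0],
    [0, 0, 0, 0, 0, 0],
    [0, 0, 0, 0, 0, 0],
    [0, 0, 0, 0, 0, 0],
    [0, 0, 0, 0, 0, 0],
  ],
  fingers=1,
)

```text
time: 18.8
eef_pos: [511.7, 220.7, 32.3]
eef_rot: [3.141, -0.0, 1.418]
contact_force: [-0.6, 0.6, -0.7]
opening: 0.981
```

>>> play_rows(
  commands=[
    [0, 0, -0.03, 0, 0, 0],
    [0, 0, -0.1, 0, 0, 0],
    [0, 0, -0.3, 0, 0, 0],
    [0, 0, -0.6, 0, 0, 0],
    [0, 0, -1, 0, 0, 0],
  ],
)

```text
time: 19.3
eef_pos: [510.9, 220.2, 173.8]
eef_rot: [-3.14, 0.001, 1.418]
contact_force: [1.2, 1.2, 0.3]
opening: 0.999
```

>>> play_rows(
  commands=[
    [0, -0.2, -0.2, 0, 0, 0],
    [0, -0.5, -0.2, 0, 0, 0],
    [0, -0.8, -0.2, 0, 0, 0],
    [0, -1, -0.2, 0, 0, 0],
    [0, -1, -0.2, 0, 0, 0],
  ],
)

```text
time: 19.8
eef_pos: [359.7, 244.2, 203.1]
eef_rot: [-3.14, -0.001, 1.423]
contact_force: [0.9, 0.3, -0.2]
opening: 0.999
```

```bash
python3 g.py; python3 - <<'E'
from h import *
from bench import snapshot
for n in ["scene","top"]:
    d=snapshot(n);cv2.imwrite(f"pics/{n}20.png",d["color"][:,:,::-1]);pickle.dump(d,open(n+"20.pkl","wb"))
W=cloud(d);a=W[165:260,145:225].reshape(-1,3)
for lo,hi in [(20,30),(40,52),(76,92)]:
    w=a[(a[:,2]>lo)&(a[:,2]<hi)];print(lo,len(w),np.median(w[:,2]) if len(w) else 0,cv2.minAreaRect(w[:,:2].astype(np.float32)) if len(w)>5 else 0)
E
```

```text
t 19.8 p [359.7 244.2 203.1] rot [-3.140e+00 -1.000e-03  1.423e+00] F [ 0.9  0.3 -0.2] op 0.999 q7 0.79
case xy -32.4 465.0
20 252 21.513695532034408 ((511.4435729980469, 219.17337036132812), (186.32373046875, 223.71177673339844), 81.17262268066406)
40 1157 45.66360695416714 ((509.51611328125, 220.41748046875), (107.12874603271484, 152.49977111816406), 81.47864532470703)
76 127 82.15209265951793 ((508.8232727050781, 220.04800415039062), (14.654515266418457, 97.97149658203125), 81.69377136230469)
```

View pics/scene20.png

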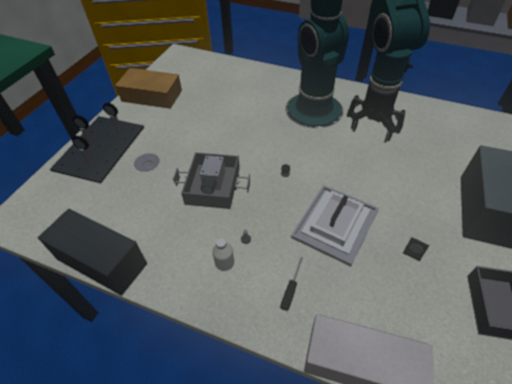

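View pics/top20.png

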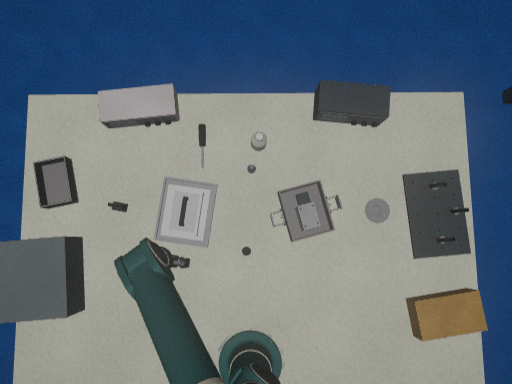

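The lid lies in the rest at top-view (187,211), with the handle top at z ≈ 82 (82–83 expected) and its centre about 3 mm from the rest's centre. Both clips are open at (279,217) and (335,202), and the bystanders are at the same pixels as at the start. Handing in.

```bash
python3 - <<'E'
from bench import ticket
print(ticket.hand_in())
E
```

```text
the job is handed in; nothing more can be done
None
```

The job is handed in after about 20 s of robot time; it reports no verdict. Both clips are open and the lid is in the rest.

**What I did:** I pushed clip_a and then clip_b down and outward until they snapped open. I then gripped the lid's bar handle, lifted it straight up about 110 mm, carried it over and lowered it into the rest until it touched. After that I let go and backed away.

**Last checks:**
- **Lid:** its handle centre is about 3 mm from the rest's centre and about 75 mm above the table. Its long side is within about 1° of the rest's.
- **Clips:** both show open in the scene and top views. I judged this by eye and did not measure their angles.
- **Bystanders:** all appear at the same pixels in the top view as at the start.
- **Robot:** it stands clear of everything, with the measured force at about zero.

**What disagreed:**
- **Fingertip position:** the real fingertips sit roughly 20–27 mm behind the reported TCP, not 17 mm ahead as stated. Two cameras and the contact with the tab showed this, so I set heights by camera and force instead.
- **Higher forces while pressing:** the first press on clip_a briefly reached about 27 N, mostly downward, against the expected 6 N. Clip_b leaned on the fingers at about 9 N until I moved outward.
- **Instrument contact:** I had no direct reading of force on the instrument. While the lid was lifted, the tool showed only its weight of about 4 N.

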